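# Turn bearing end covers over on the chute and line them up for the flatness check

### The job

The bearing end covers on the mat lie green side up. Turn each one over by pushing it off the deck of the turnover chute, take it from the catch pan, and set them all ground steel side up on the black granite plate in one straight row close along the back fence, the 80 mm side across the row, the first hard against the end stop and each next one butted flush against its neighbour with no gap. Leave the brass ring, the remote control and the dial gauge where they are.

Things in the scene. Friction and masses are not known exactly. Their poses are not given: they have to be found in the camera images.
- cover_a_mid (a point): A bearing end cover: flat plate 80 mm (its x) by 60 mm (its y) by 16 mm, 0.3 to 0.55 kg, one face painted green, the other bare ground steel; the dark bore in both faces is look only. Point: its centre, 8 mm from either face. Its z points out of the green face, so down once turned over. Three or four of these covers are there in a run.
- cover_b_mid (a point): Another bearing end cover: flat plate 80 mm (its x) by 60 mm (its y) by 16 mm, 0.3 to 0.55 kg, one face painted green, the other bare ground steel; the dark bore in both faces is look only. Point: its centre, 8 mm from either face. Its z points out of the green face, so down once turned over. Three or four of these covers are there in a run.
- cover_c_mid (a point): Another bearing end cover: flat plate 80 mm (its x) by 60 mm (its y) by 16 mm, 0.3 to 0.55 kg, one face painted green, the other bare ground steel; the dark bore in both faces is look only. Point: its centre, 8 mm from either face. Its z points out of the green face, so down once turned over. Three or four of these covers are there in a run.
- cover_d_mid (a point): Another bearing end cover: flat plate 80 mm (its x) by 60 mm (its y) by 16 mm, 0.3 to 0.55 kg, one face painted green, the other bare ground steel; the dark bore in both faces is look only. Point: its centre, 8 mm from either face. Its z points out of the green face, so down once turned over. Three or four of these covers are there in a run.
- chute_deck (a point): Turnover chute, a fixed bench fixture with blue side plates. Point: centre of its level, slippery steel deck, 80 mm (x) by 100 mm (y), top 184 mm above the bench. z up; x is the direction in which a part is pushed. Lay a cover here with its 80 mm side along x, then push it forward over the front edge.
- chute_edge (a point): Middle of the deck's front edge (thin yellow line), 40 mm ahead of the deck's centre; same axes. Beyond it a slot 60 mm long (x), 100 mm wide, between the 12 mm side plates (tops level with the deck), closed by a back board 25 mm higher. A cover tips in by itself once its centre is past the edge (tail pushed to 20 mm short of it is ample), slides back under the deck on a 40 degree ramp and comes out turned over.
- chute_pan (a point): Centre of the chute's catch pan (on its floor), behind and below the deck; same axes. Open level floor 125 mm (x) by 160 mm (y), 6 mm above the bench, no side walls; a rubber bumper 120 mm wide stands 16 mm above it at the rear (-x) end. A turned cover comes to rest here within a second, mostly near the bumper, up to about 35 mm off the middle and 30 degrees askew.
- row_corner (a point): Fixed black granite plate, 300 by 170 mm, top 25 mm above the bench, with two steel bars 14 mm high: back fence (full length, 15 mm wide) and end stop (18 mm wide). Point: their inside corner on the granite. x runs along the fence away from the end stop, y into the fence, z up. Free granite: x 0 to 282 mm, y 0 to -155 mm.
- row_first (a point): Where the centre of the first cover belongs, hard against the end stop with its 60 mm side along x and 5 mm clear of the fence: 30 mm along x, -45 mm in y and 8 mm above the granite from the inside corner; same axes. The next ones follow 60 mm apart along x.
- row_second (a point): Place of the second cover's centre, 60 mm along x from the first; same axes.
- row_third (a point): Place of the third cover's centre, 120 mm along x from the first; same axes.
- row_fourth (a point): Place of the fourth cover's centre, 180 mm along x from the first; same axes.
- setting_ring: Brass setting ring lying flat, 68 mm across, 22 mm high; origin at the centre of its underside. A bystander, to be left where it is.
- remote: White remote control, 150 by 46 by 18 mm; origin at the centre of its underside. A bystander, to be left where it is.
- dial_gauge: Dial indicator on a red magnetic base (60 by 50 by 55 mm), 205 mm tall, its arm reaching 130 mm out along its -x at 165 mm height; origin under the middle of the base. A bystander, to be left where it is.
Not all that is in view belongs to the job. Leave any orange or purple look-alike of the part that bears cover_a_mid alone. Leave any orange look-alike of the part that bears cover_d_mid alone.

How it is judged:
On the way:
1. a cover has come down the chute and lies turned over, green side down, in the catch pan (((angle between cover_a_mid's own z axis and vertical above 3 rad and z of cover_a_mid in the frame of chute_pan below 0.02 m and x of cover_a_mid in the frame of chute_pan between -0.055 and 0.045 m and y of cover_a_mid in the frame of chute_pan between -0.07 and 0.07 m) or (angle between cover_b_mid's own z axis and vertical above 3 rad and z of cover_b_mid in the frame of chute_pan below 0.02 m and x of cover_b_mid in the frame of chute_pan between -0.055 and 0.045 m and y of cover_b_mid in the frame of chute_pan between -0.07 and 0.07 m) or (angle between cover_c_mid's own z axis and vertical above 3 rad and z of cover_c_mid in the frame of chute_pan below 0.02 m and x of cover_c_mid in the frame of chute_pan between -0.055 and 0.045 m and y of cover_c_mid in the frame of chute_pan between -0.07 and 0.07 m) or (angle between cover_d_mid's own z axis and vertical above 3 rad and z of cover_d_mid in the frame of chute_pan below 0.02 m and x of cover_d_mid in the frame of chute_pan between -0.055 and 0.045 m and y of cover_d_mid in the frame of chute_pan between -0.07 and 0.07 m))), for 0.2 s.
At the end, for the whole second after the job is handed in: Every cover present lies flat on the granite, green face down, square to the fence within 4 degrees and within 12 mm of it; the first within 3 mm of the end stop, each within 3 mm of a neighbour and 8 mm of its place in the closed row; all at rest and released (x of any of cover_a_mid, cover_b_mid, cover_c_mid, cover_d_mid in the frame of row_corner below 0.033 m and angle between each of cover_a_mid, cover_b_mid, cover_c_mid, cover_d_mid's own z axis and vertical above 3.06 rad and z of cover_a_mid in the frame of row_corner between 0.004 and 0.012 m and y of cover_a_mid in the frame of row_corner between -0.052 and -0.037 m and angle between the x axis of each of cover_a_mid, cover_b_mid, cover_c_mid, cover_d_mid and the y axis of row_corner, either way round below 0.07 rad and x of each of cover_a_mid, cover_b_mid, cover_c_mid, cover_d_mid in the frame of row_corner above 0.027 m and (horizontal distance between cover_a_mid and cover_b_mid below 0.0635 m or horizontal distance between cover_a_mid and cover_c_mid below 0.0635 m or horizontal distance between cover_a_mid and cover_d_mid below 0.0635 m) and linear speed of each of cover_a, cover_b, cover_c, cover_d below 0.02 m/s and z of cover_b_mid in the frame of row_corner between 0.004 and 0.012 m and y of cover_b_mid in the frame of row_corner between -0.052 and -0.037 m and (horizontal distance between cover_b_mid and cover_a_mid below 0.0635 m or horizontal distance between cover_b_mid and cover_c_mid below 0.0635 m or horizontal distance between cover_b_mid and cover_d_mid below 0.0635 m) and z of cover_c_mid in the frame of row_corner between 0.004 and 0.012 m and y of cover_c_mid in the frame of row_corner between -0.052 and -0.037 m and (horizontal distance between cover_c_mid and cover_a_mid below 0.0635 m or horizontal distance between cover_c_mid and cover_b_mid below 0.0635 m or horizontal distance between cover_c_mid and cover_d_mid below 0.0635 m) and z of cover_d_mid in the frame of row_corner between 0.004 and 0.012 m and y of cover_d_mid in the frame of row_corner between -0.052 and -0.037 m and (horizontal distance between cover_d_mid and cover_a_mid below 0.0635 m or horizontal distance between cover_d_mid and cover_b_mid below 0.0635 m or horizontal distance between cover_d_mid and cover_c_mid below 0.0635 m) and (x of cover_a_mid in the frame of row_corner below 0.033 m or (horizontal distance between cover_a_mid and row_second below 0.008 m and x of any of cover_b_mid, cover_c_mid, cover_d_mid in the frame of row_corner below 0.033 m) or (horizontal distance between cover_a_mid and row_third below 0.008 m and horizontal distance between any of cover_b_mid, cover_c_mid, cover_d_mid and row_second below 0.008 m) or (horizontal distance between cover_a_mid and row_fourth below 0.008 m and horizontal distance between any of cover_b_mid, cover_c_mid, cover_d_mid and row_third below 0.008 m)) and (x of cover_b_mid in the frame of row_corner below 0.033 m or (horizontal distance between cover_b_mid and row_second below 0.008 m and x of any of cover_a_mid, cover_c_mid, cover_d_mid in the frame of row_corner below 0.033 m) or (horizontal distance between cover_b_mid and row_third below 0.008 m and horizontal distance between any of cover_a_mid, cover_c_mid, cover_d_mid and row_second below 0.008 m) or (horizontal distance between cover_b_mid and row_fourth below 0.008 m and horizontal distance between any of cover_a_mid, cover_c_mid, cover_d_mid and row_third below 0.008 m)) and (x of cover_c_mid in the frame of row_corner below 0.033 m or (horizontal distance between cover_c_mid and row_second below 0.008 m and x of any of cover_a_mid, cover_b_mid, cover_d_mid in the frame of row_corner below 0.033 m) or (horizontal distance between cover_c_mid and row_third below 0.008 m and horizontal distance between any of cover_a_mid, cover_b_mid, cover_d_mid and row_second below 0.008 m) or (horizontal distance between cover_c_mid and row_fourth below 0.008 m and horizontal distance between any of cover_a_mid, cover_b_mid, cover_d_mid and row_third below 0.008 m)) and (x of cover_d_mid in the frame of row_corner below 0.033 m or (horizontal distance between cover_d_mid and row_second below 0.008 m and x of any of cover_a_mid, cover_b_mid, cover_c_mid in the frame of row_corner below 0.033 m) or (horizontal distance between cover_d_mid and row_third below 0.008 m and horizontal distance between any of cover_a_mid, cover_b_mid, cover_c_mid and row_second below 0.008 m) or (horizontal distance between cover_d_mid and row_fourth below 0.008 m and horizontal distance between any of cover_a_mid, cover_b_mid, cover_c_mid and row_third below 0.008 m))); the robot touches nothing.
It fails at once if the setting ring is moved more than 30 mm (distance of setting_ring from where it was at the start of the episode above 0.03 m).
It fails at once if the remote is moved more than 30 mm (distance of remote from where it was at the start of the episode above 0.03 m).
It fails at once if the dial gauge is moved more than 30 mm (distance of dial_gauge from where it was at the start of the episode above 0.03 m).
Of cover_a, cover_b, cover_c, cover_d only 3 to 4 are there at a start; the rules pass over those that are not, and their reading is None.
At some moment in a run one of cover_a, cover_b, cover_c, cover_d may be knocked a few centimetres aside while the robot is not near it.
Once in a run the grip may slacken for a moment while it holds something.
It also fails if it takes over 210 s, if anything falls off the work surface, if the arm or the gripper's body presses on something with over 40 N, if the wrist force passes 120 N, or if a joint passes its speed limit or range.

### The arm

A 6-joint arm with a two-finger parallel gripper is mounted at the origin on the work surface. World frame = base frame: x ahead of the robot, y to its left, z up, the work surface at z = 0. Lengths are in m, angles in rad, forces in N, time in s.
With the tool pointing down it reaches from about 0.25 to 0.725 m from the base axis. Payload 4 kg.
Tool frame: the origin (TCP) lies at the very end of the fingers, on their centre line; the grasp point (between the pads) lies 19 mm behind it; z points along the fingers, y is the line along which they close (so a half turn about z gives the same grasp; the last joint's range is limited). The gripper opens to 85 mm and grips with 20 to 120 N. Pads are 22 mm wide; open, the fingers measure 114 mm over their backs; the gripper's body (76 mm by 85 mm) begins 54 mm behind the grasp point. The pads swing forward as they close: fully open they stand 13 mm farther back than shut.
Start: joints at [1.195, 0.241, 0.005, 1.335, 0, 1.571], TCP at [0.184, 0.465, 0.231] pointing down, gripper open.
Joint ranges: [-2.72, 2.72], [-1.05, 1.87], [-1.09, 1.28], [-1.99, 2.15], [-1.42, 1.44], [-3.14, 3.14]. Speed limits (rad/s): [2.79, 2.79, 3.14, 3.14, 3.14, 3.14].

### API

Orientations are given as a unit quaternion [x, y, z, w].
In Python, from workcell import bot, vision, workorder gives the robot as it stands.
- The arm moves only by the shell command python3 -m creep 'ROWS' [OPENING]. ROWS is JSON, a list of rows, each a list of 2 entries, a list of its own where there are three numbers: the shift along the tool's x, y, z in mm, then the turn, a rotation vector about the tool's x, y, z in rad. In form: [[[dx, dy, dz], [wx, wy, wz]], ...]. A call has 1 to 12 rows; each row shifts and turns the commanded pose from where the row before left it, along the tool's axes as they then stand; what a row does not reach is not made up. A row lasts 1/8 s, in which the tool goes at most 62.5 mm and 10.7 degrees, less where a joint would pass 70% of its speed; a pose out of reach is approached as far as the arm can. A call is refused whole if a number of a shift passes 62.5 or a number of a turn 0.188, either way. A call with a gripper value outside its range is refused whole. OPENING is the finger opening in mm, from 0 to 85.4, set as the call begins (- or left out, the last holds). The fingers move at their own pace and stop on an object; the grip force is fixed at half the most. Time passes only in rows, so rows that do not move let the fingers close. It gives the time, the measured TCP pose, the force, the opening and the grip force at its end, in the units of the state.
- bot.get_obs(): the state, without advancing time (a new reading comes with each control period).
- vision.camera(name): name is "scene" or "top"; returns a dict with "image" (480x640x3 uint8, blue, green, red), "z_map" (480x640 float32, m along the optical axis (not along the pixel's ray), 0 where there is no reading), "K" (3x3 intrinsics, pixels), "rvec" (rotation vector, rad) and "tvec" (3), from world to camera coordinates, as OpenCV has them. Camera axes: x right, y down, z forward; pixel columns grow to the right and rows downward; lengths in m; the calibration is good to about 2 mm. A picture is of the moment at which its call begins.
- workorder.job_done(): hands the job in; it is judged then, once.
Trained networks look in a picture, given as the dict that the camera call returned (one of the last four; its "shot" number tells which), for a name from the list of things; names that differ only in an ending like _2 or _b are one class to them, and where a whole thing is asked for, a point or a joint stands for the part that bears it (a point fixed in the world has none). Each returns a list of dicts, best first, with "score" (0 to 1); they miss things now and then, are a little off and sometimes report something else, mostly with a low value. They report only what shows in the picture. A call takes as long as a camera call. They do not tell look-alikes from the thing itself.
- vision.spot_in(picture, query): "position" ([column, row] in pixels, amid what is visible of it).
- vision.place_of(picture, query): "position" ([column, row] in pixels: a listed point, or the origin of a listed thing).
The state is a dict: "clock": time; "joint_pos": joint angles; "joint_vel": joint speeds; "tau": joint torques, N m; "eef_pos": TCP position; "tool_rot": TCP orientation; "ft_force": force on the tool from outside, world axes, zero at the start; "ft_torque": the same for the moment, N m; "grip_width": finger opening in m; "grasp_force": force on a finger pad.
Only numpy, scipy, OpenCV 4.12 (cv2) and the standard library are available. Lean on these libraries where they do the work, as an engineer would, in place of code of your own. Each camera call takes 0.05 s, during which the arm holds its last target. There are 200 camera calls.

## Working session

There is one attempt and no reset: what is moved stays moved. The work goes in short steps, Python scripts to look and compute and a shell command to move; the robot and the scene stay as the last step left them, time stands still between calls to the robot, and variables do not carry over. Pictures are saved under pics/ and viewed, at most 14 in all, crops included, and the job is handed in when it is done.

```bash
ls; mkdir -p pics
python3 - <<'E'
from workcell import bot, vision
import cv2, numpy as np, pickle
o=bot.get_obs(); print({k:np.round(v,3).tolist() for k,v in o.items()})
for n in("top","scene"):
    c=vision.camera(n); cv2.imwrite(f"pics/{n}0.png",c["image"]); pickle.dump(c,open(f"{n}0.pkl","wb"))
    R=cv2.Rodrigues(c["rvec"])[0]; print(n,(-R.T@c["tvec"].ravel()).round(3),R.round(2).tolist(),c["K"].tolist())
    for q in["cover_a_mid","chute_deck","chute_pan","chute_edge","row_corner","row_first"]:
        print(q,[(np.round(d["position"]).tolist(),round(d["score"],2)) for d in vision.place_of(c,q)])
E
```

```text
pics
{'clock': 0.0, 'joint_pos': [1.195, 0.241, 0.004, 1.335, 0.0, 1.571], 'joint_vel': [-0.001, -0.001, -0.001, -0.0, -0.001, 0.0], 'tau': [-0.001, -37.232, 25.241, 0.017, -0.0, -0.0], 'eef_pos': [0.183, 0.465, 0.23], 'tool_rot': [0.187, 0.982, -0.001, -0.0], 'ft_force': [0.296, -0.631, 0.282], 'ft_torque': [0.058, -0.02, 0.007], 'grasp_force': 0.0, 'grip_width': 0.085}
top [0.415 0.01  1.264] [[0.01, -1.0, -0.01], [-1.0, -0.01, -0.08], [0.08, 0.01, -1.0]] [[541.4222773616495, 0.0, 326.69745820187563], [0.0, 541.4222773616495, 239.50413124482083], [0.0, 0.0, 1.0]]
cover_a_mid [([398.0, 318.0], 0.75), ([468.0, 317.0], 0.72)]
chute_deck [([385.0, 150.0], 0.71), ([349.0, 265.0], 0.51)]
chute_pan [([327.0, 163.0], 0.8)]
chute_edge [([402.0, 154.0], 0.55)]
row_corner [([160.0, 232.0], 0.74)]
row_first [([168.0, 254.0], 0.9), ([468.0, 172.0], 0.52)]
scene [1.451 0.255 1.27 ] [[-0.26, 0.97, 0.01], [0.73, 0.21, -0.65], [-0.63, -0.16, -0.76]] [[619.3116665455674, 0.0, 314.1551535263162], [0.0, 619.3116665455674, 245.23210286567115], [0.0, 0.0, 1.0]]
cover_a_mid [([222.0, 202.0], 0.88), ([259.0, 250.0], 0.86), ([274.0, 219.0], 0.79), ([466.0, 308.0], 0.34)]
chute_deck [([246.0, 273.0], 0.84)]
chute_pan [([300.0, 335.0], 0.75), ([168.0, 299.0], 0.28)]
chute_edge [([232.0, 268.0], 0.93), ([437.0, 283.0], 0.45)]
row_corner [([467.0, 310.0], 0.97)]
row_first [([455.0, 289.0], 0.92), ([230.0, 271.0], 0.59), ([259.0, 251.0], 0.42), ([412.0, 281.0], 0.39)]
```

View pics/top0.png

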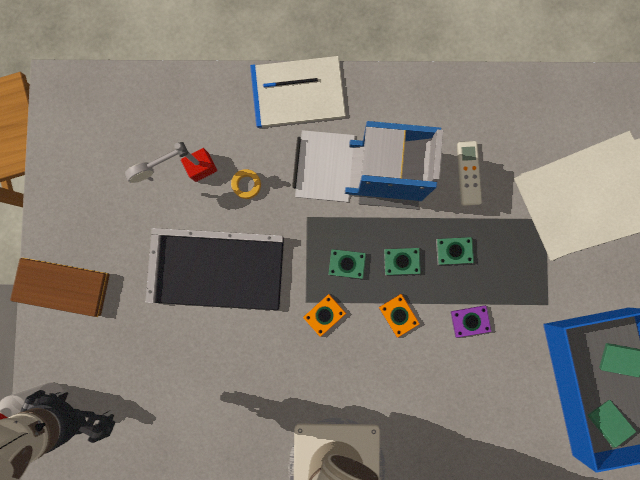

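View pics/scene0.png

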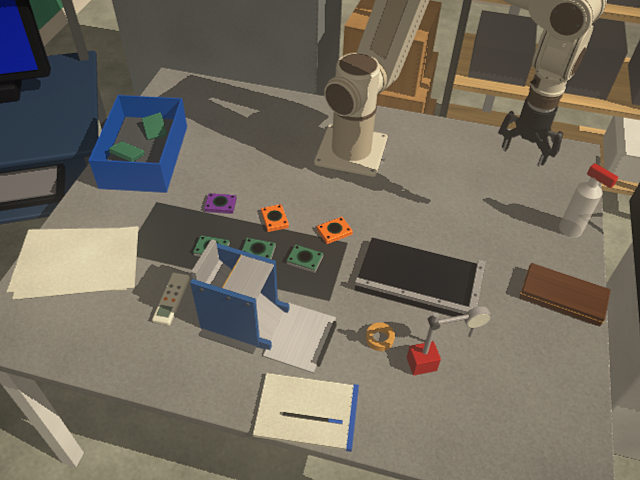

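The candidates in the top view are:
- **Green covers on the mat (wanted):** (347,264), (403,262) and (456,251).
- **Look-alikes to leave:** orange at (324,315) and (399,316), purple at (471,321), plus the loose green plates in the blue bin.

The chute has its deck at (385,150) and its pan at (327,165). The row corner is at about (160,235).

```bash
cat > h.py <<'E'
import cv2, numpy as np, pickle
from scipy.spatial.transform import Rotation as Ro
def cloud(c):
    R=cv2.Rodrigues(c["rvec"])[0]; K=c["K"]; v,u=np.mgrid[:480,:640]; z=c["z_map"]
    p=np.stack([(u-K[0,2])/K[0,0]*z,(v-K[1,2])/K[1,1]*z,z],-1)-c["tvec"].ravel()
    return p@R
def onplane(c,uv,h):
    R=cv2.Rodrigues(c["rvec"])[0]; o=-R.T@c["tvec"].ravel()
    uv=np.atleast_2d(uv).astype(float); d=np.c_[uv,np.ones(len(uv))]@np.linalg.inv(c["K"]).T@R
    return o+d*((h-o[2])/d[:,2])[:,None]
def proj(c,P):
    return cv2.projectPoints(np.atleast_2d(P).astype(float),c["rvec"],c["tvec"],c["K"],None)[0][:,0]
def rects(c,mask,h,amin=300):
    """min-area rects in world xy at height h: cx,cy,long,short,angle of long side (deg), pixel, median cloud z"""
    out=[];P=cloud(c)
    m=cv2.morphologyEx(mask.astype(np.uint8),cv2.MORPH_CLOSE,np.ones((9,9)))
    for k in cv2.findContours(m,cv2.RETR_EXTERNAL,cv2.CHAIN_APPROX_NONE)[0]:
        if cv2.contourArea(k)<amin: continue
        w=onplane(c,k[:,0],h)[:,:2]
        b=cv2.boxPoints(cv2.minAreaRect((w*1000).astype(np.float32)))
        e=b[1]-b[0];f=b[2]-b[1]
        if np.hypot(*e)<np.hypot(*f): e,f=f,e
        mm=np.zeros((480,640),np.uint8);cv2.drawContours(mm,[k],-1,1,-1);zz=P[...,2][(mm>0)&(c["z_map"]>0)]
        out.append([*b.mean(0).round(1),np.hypot(*e).round(1),np.hypot(*f).round(1),(np.degrees(np.arctan2(e[1],e[0]))%180).round(1),k[:,0].mean(0).round().tolist(),(np.median(zz)*1000).round(1)])
    return out
def green(c):
    H=cv2.cvtColor(c["image"],cv2.COLOR_BGR2HSV); return (H[...,0]>60)&(H[...,0]<90)&(H[...,1]>80)&(H[...,2]>50)
def go(x,y,z,yaw,turn_first=True):
    """print move to world (mm) pose with tool y along yaw (deg, mod 180): turn and shift in final tool axes"""
    from workcell import bot
    o=bot.get_obs(); R=Ro.from_quat(o["tool_rot"]).as_matrix()
    ty=R[:,1]; cur=np.degrees(np.arctan2(ty[1],ty[0])); d=(yaw-cur+90)%180-90
    rx=np.array([np.sin(np.radians(cur+d)),-np.cos(np.radians(cur+d)),0]) # placeholder sign fixed below
    yv=np.array([np.cos(np.radians(cur+d)),np.sin(np.radians(cur+d)),0]); zv=np.array([0,0,-1.]); xv=np.cross(yv,zv)
    D=np.array([x,y,z])-np.array(o["eef_pos"])*1000
    print("cur",(np.array(o["eef_pos"])*1000).round(1),"cur yaw",cur.round(1),"tilt",np.degrees(np.arccos(-R[2,2])).round(2),"j6",round(o["joint_pos"][5],2),"clock",round(o["clock"],2))
    for s in (d,d-180*np.sign(d)):
        yv=np.array([np.cos(np.radians(cur+s)),np.sin(np.radians(cur+s)),0]);xv=np.cross(yv,zv)
        print(f" turn wz {np.radians(-s):.3f} rad then shift", np.array([D@xv,D@yv,D@zv]).round(1))
E
python3 - <<'E'
from h import *
c=pickle.load(open("top0.pkl","rb")); s=pickle.load(open("scene0.pkl","rb"))
for r in rects(c,green(c),.018): print("green",r)
P=cloud(c)
def mask(lo,hi,box):
    m=(P[...,2]>lo)&(P[...,2]<hi); q=np.zeros_like(m); a,b,d,e=box; q[b:e,a:d]=1; return m&q
print("granite",rects(c,mask(.018,.031,(120,215,310,330)),.025,100))
print("fence+",rects(c,mask(.033,.046,(120,215,310,330)),.039,60))
print("deck",rects(c,mask(.176,.19,(330,100,460,220)),.184,60))
print("pan",rects(c,mask(.003,.011,(290,100,370,220)),.006,100))
for q,uv in dict(gran=(220,270),fence=(220,237),stop=(153,270),deck=(385,150),pan=(327,163),mat=(500,260),bench=(200,350)).items(): print(q,(P[uv[1],uv[0]]*1000).round(1))
for cc,n,L in((c,"top",dict(corner=((160,232),.025),first=((168,254),.033),deck=((385,150),.184),edge=((402,154),.184),pan=((327,163),.006))),(s,"scene",dict(corner=((467,310),.025),first=((455,289),.033),deck=((246,273),.184),edge=((232,268),.184),pan=((300,335),.006)))):
    for q,(uv,h) in L.items(): print(n,q,(onplane(cc,uv,h)[0]*1000).round(1))
im=c["image"]; cv2.imwrite("pics/crop1.png",np.hstack([cv2.resize(im[110:220,280:460],None,fx=2.2,fy=2.2,interpolation=2),cv2.resize(im[215:325,130:310],None,fx=2.2,fy=2.2,interpolation=2)]))
cv2.imwrite("pics/crop2.png",cv2.resize(im[230:345,290:510],None,fx=3.5,fy=3.5,interpolation=2))
E
```

```text
green [np.float32(109.5), np.float32(-618.1), np.float32(97.9), np.float32(69.0), np.float32(37.9), [613.0, 424.0], np.float64(58.1)]
green [np.float32(250.2), np.float32(-639.6), np.float32(89.4), np.float32(61.8), np.float32(80.0), [621.0, 360.0], np.float64(68.3)]
green [np.float32(459.9), np.float32(-20.1), np.float32(79.8), np.float32(59.3), np.float32(83.9), [347.0, 264.0], np.float64(16.9)]
green [np.float32(467.0), np.float32(-147.0), np.float32(78.5), np.float32(59.7), np.float32(90.6), [402.0, 261.0], np.float64(17.0)]
green [np.float32(492.6), np.float32(-268.7), np.float32(79.5), np.float32(59.1), np.float32(93.6), [455.0, 250.0], np.float64(17.2)]
granite [[np.float32(438.1), np.float32(274.4), np.float32(286.2), np.float32(157.3), np.float32(87.2), [219.0, 272.0], np.float64(25.7)]]
fence+ [[np.float32(445.0), np.float32(281.4), np.float32(300.5), np.float32(169.4), np.float32(87.3), [194.0, 248.0], np.float64(39.5)]]
deck [[np.float32(675.3), np.float32(-123.4), np.float32(151.8), np.float32(128.6), np.float32(85.2), [401.0, 154.0], np.float64(183.4)]]
pan [[np.float32(706.3), np.float32(22.7), np.float32(285.3), np.float32(187.9), np.float32(0.4), [329.0, 160.0], np.float64(5.4)]]
gran [441.8 270.1  25.2]
fence [516.4 269.   40.2]
stop [439.8 419.4  39.7]
deck [684.8 -91.9 182.7]
pan [696.1  27.9   9.2]
mat [ 472.3 -376.4    1.5]
bench [257.1 317.1  -1. ]
top corner [527.9 411.3  25. ]
top first [476.8 388.5  33. ]
top deck [684.5 -91.8 184. ]
top edge [ 676.6 -126.2  184. ]
top pan [696.8  27.9   6. ]
scene corner [521.7 408.8  25. ]
scene first [472.3 372.3  33. ]
scene deck [673.7 -94.4 184. ]
scene edge [ 668.9 -129.   184. ]
scene pan [688.3  33.6   6. ]
```

View pics/crop1.png

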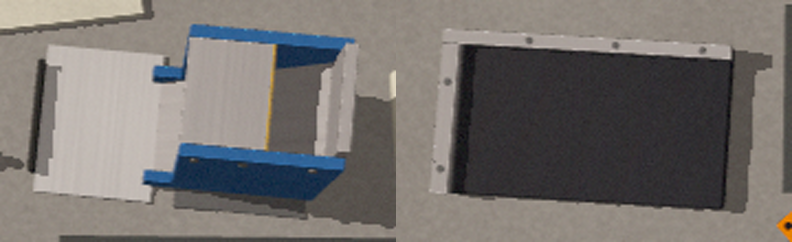

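View pics/crop2.png

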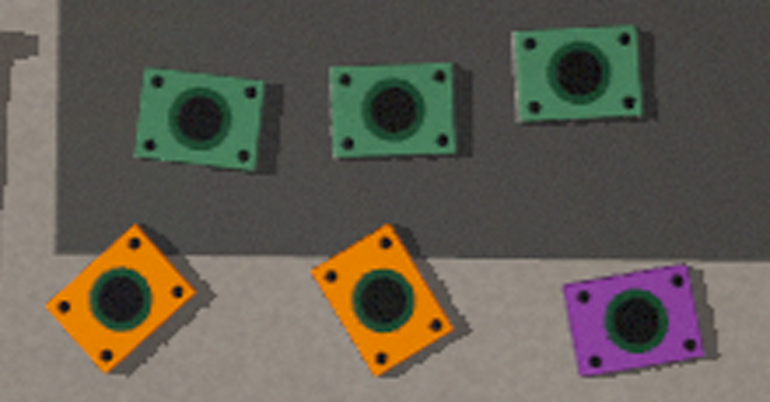

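Run:
```python
from h import *
c=pickle.load(open("top0.pkl","rb")); s=pickle.load(open("scene0.pkl","rb"))
for n,cc,b in(("top",c,(395,120,412,195)),("scene",s,(200,250,280,290))):
    H=cv2.cvtColor(cc["image"],cv2.COLOR_BGR2HSV); m=(H[...,0]>15)&(H[...,0]<32)&(H[...,1]>110); q=np.zeros_like(m);q[b[1]:b[3],b[0]:b[2]]=1;m&=q
    v,u=np.nonzero(m); w=onplane(cc,np.c_[u,v],.184)[:,:2]*1000
    r=cv2.minAreaRect(w.astype(np.float32)); bx=cv2.boxPoints(r); print(n,len(w),r, cv2.fitLine(w.astype(np.float32),cv2.DIST_HUBER,0,.01,.01).ravel().round(3))
# bumper dark + pan outline
H=cv2.cvtColor(c["image"],cv2.COLOR_BGR2HSV); m=(H[...,2]<60); q=np.zeros_like(m);q[125:205,288:308]=1
print("bumper",rects(c,m&q,.022,20))
print("deck corner zones",[ (onplane(c,p,.184)[0]*1000).round(1) for p in((280+190/2.2,110+36/2.2),(280+183/2.2,110+146/2.2),(280+275/2.2,110+42/2.2),(280+268/2.2,110+150/2.2))])
print("pan corners",[ (onplane(c,p,.006)[0]*1000).round(1) for p in((280+48/2.2,110+45/2.2),(280+34/2.2,110+190/2.2),(280+168/2.2,110+57/2.2),(280+155/2.2,110+203/2.2))])
go(459.9,-20.1,120,-6.1)
```

```text
top 56 ((677.822265625, -127.52001953125), (2.684507369995117, 97.06407165527344), 84.99493408203125) [ 9.96000e-01 -8.40000e-02  6.92242e+02 -1.28585e+02]
scene 55 ((676.08154296875, -127.26066589355469), (3.529167890548706, 96.70945739746094), 84.88655853271484) [ 9.96000e-01 -8.90000e-02  6.78496e+02 -1.27532e+02]
bumper [[np.float32(695.1), np.float32(98.7), np.float32(119.0), np.float32(6.5), np.float32(175.1), [296.0, 162.0], np.float64(22.3)]]
deck corner zones [array([733.1, -53.8, 184. ]), array([630.1, -47.9, 184. ]), array([ 728. , -132.3,  184. ]), array([ 627. , -125.8,  184. ])]
pan corners [array([774.6,  88.5,   6. ]), array([616.7, 101.2,   6. ]), array([762.4, -40.8,   6. ]), array([603.8, -28. ,   6. ])]
cur [183.5 465.1 231.3] cur yaw 68.5 tilt 0.0 j6 1.57 clock 0.7
 turn wz 1.301 rad then shift [-453.1  326.4  111.3]
 turn wz -1.840 rad then shift [ 453.1 -326.4  111.3]
```

```bash
python3 -m creep '[[[0,0,0],[0,0,0.186]],[[0,0,0],[0,0,0.186]],[[0,0,0],[0,0,0.186]],[[0,0,0],[0,0,0.186]],[[0,0,0],[0,0,0.186]],[[0,0,0],[0,0,0.186]],[[0,0,0],[0,0,0.185]]]' 85
python3 -m creep '[[[-45,33,6],[0,0,0]],[[-45,33,6],[0,0,0]],[[-45,33,6],[0,0,0]],[[-45,33,6],[0,0,0]],[[-45,33,6],[0,0,0]],[[-45,33,6],[0,0,0]],[[-45,33,6],[0,0,0]],[[-45,33,6],[0,0,0]],[[-45,33,6],[0,0,0]],[[-48,29,6],[0,0,0]],[[0,0,0],[0,0,0]]]'
python3 - <<'E'
from h import *
go(459.9,-20.1,-2,-6.1)
E
```

```text
clock: 1.58
eef_pos: [0.1835, 0.4651, 0.2313]
tool_rot: [0.746, 0.666, 0.0, -0.0]
ft_force: [0.2, -0.3, 0.4]
grip_width: 0.0848
grasp_force: 0.0
clock: 2.95
eef_pos: [0.4608, -0.023, 0.1708]
tool_rot: [0.746, 0.666, -0.0, 0.0]
ft_force: [-0.2, 0.6, -0.7]
grip_width: 0.0848
grasp_force: 0.0
cur [460.8 -23.  170.8] cur yaw -6.4 tilt 0.03 j6 1.63 clock 2.95
 turn wz -0.006 rad then shift [  2.8  -1.2 172.8]
 turn wz 3.136 rad then shift [ -2.8   1.2 172.8]
```

```bash
python3 -m creep '[[[2.8,-1.2,45],[0,0,0]],[[0,0,45],[0,0,0]],[[0,0,40],[0,0,0]],[[0,0,25],[0,0,0]],[[0,0,15],[0,0,0]],[[0,0,0],[0,0,0]]]'
python3 -m creep '[[[0,0,0],[0,0,0]],[[0,0,0],[0,0,0]],[[0,0,0],[0,0,0]],[[0,0,0],[0,0,0]],[[0,0,0],[0,0,0]],[[0,0,0],[0,0,0]]]' 45
```

```text
clock: 3.7
eef_pos: [0.4573, -0.016, 0.0005]
tool_rot: [0.743, 0.669, -0.001, -0.001]
ft_force: [-0.1, -0.0, 0.1]
grip_width: 0.0848
grasp_force: 0.0
clock: 4.45
eef_pos: [0.4599, -0.0166, 0.0028]
tool_rot: [0.743, 0.669, 0.001, 0.001]
ft_force: [-1.4, 1.4, 6.1]
grip_width: 0.0583
grasp_force: 64.8
```

```bash
python3 -m creep '[[[0,0,-15],[0,0,0]],[[0,0,-30],[0,0,0]],[[0,0,-45],[0,0,0]],[[0,0,-45],[0,0,0]],[[0,0,-45],[0,0,0]],[[0,0,-35],[0,0,0]],[[0,0,-15],[0,0,0]],[[0,0,0],[0,0,0]],[[0,0,0],[0,0,0]]]'
python3 - <<'E'
from h import *
go(680.7,-84,230,-4.9)
E
```

```text
clock: 5.58
eef_pos: [0.4578, -0.0169, 0.23]
tool_rot: [0.744, 0.669, -0.001, -0.001]
ft_force: [-0.5, -0.3, -5.4]
grip_width: 0.0579
grasp_force: 67.1
cur [457.8 -16.9 230. ] cur yaw -6.1 tilt 0.15 j6 1.64 clock 5.58
 turn wz -0.021 rad then shift [-47.8 227.8  -0. ]
 turn wz 3.121 rad then shift [  47.8 -227.8   -0. ]
```

```bash
python3 -m creep '[[[0,0,0],[0,0,-0.021]],[[-8,38,0],[0,0,0]],[[-8,38,0],[0,0,0]],[[-8,38,0],[0,0,0]],[[-8,38,0],[0,0,0]],[[-8,38,0],[0,0,0]],[[-7.8,37.8,0],[0,0,0]],[[0,0,0],[0,0,0]],[[0,0,0],[0,0,0]],[[0,0,0],[0,0,0]]]'
python3 - <<'E'
from h import *
from workcell import vision
go(680.7,-84,188,-4.9)
c=vision.camera("scene"); cv2.imwrite("pics/s1.png",cv2.resize(c["image"][140:380,130:390],None,fx=2.3,fy=2.3))
E
```

```text
clock: 6.82
eef_pos: [0.6809, -0.0836, 0.2315]
tool_rot: [0.736, 0.677, -0.0, -0.0]
ft_force: [0.3, 0.4, -3.5]
grip_width: 0.0581
grasp_force: 67.3
cur [680.9 -83.6 231.5] cur yaw -4.8 tilt 0.04 j6 1.53 clock 6.83
 turn wz 0.001 rad then shift [-0.4 -0.2 43.5]
 turn wz -3.141 rad then shift [ 0.4  0.2 43.5]
```

View pics/s1.png

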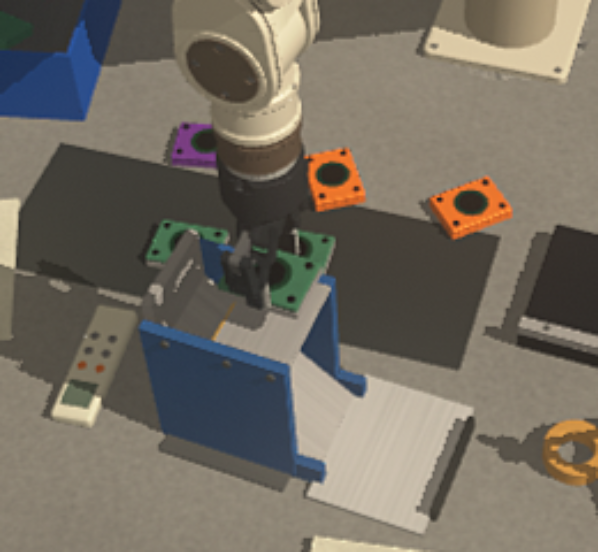

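The crop shows the cover level in the gripper, held directly above the deck at about (270,270). I'll lower and release it.

```bash
python3 -m creep '[[[0,0,20],[0,0,0]],[[0,0,15],[0,0,0]],[[0,0,6],[0,0,0]],[[0,0,2],[0,0,0]],[[0,0,0],[0,0,0]],[[0,0,0],[0,0,0]],[[0,0,0],[0,0,0]]]'
python3 -m creep '[[[0,0,0],[0,0,0]],[[0,0,0],[0,0,0]],[[0,0,0],[0,0,0]],[[0,0,-25],[0,0,0]],[[30,0,-25],[0,0,0]],[[40,0,0],[0,0,0]],[[0,0,0],[0,0,0]],[[0,0,0],[0,0,0]]]' 70
python3 - <<'E'
from h import *
from workcell import vision
c=vision.camera("top")
for r in rects(c,green(c),.2,200): print("deckheight",r)
cv2.imwrite("pics/t1.png",c["image"])
go(680.4,-87.5,190,-4.9)
E
```

```text
clock: 7.75
eef_pos: [0.682, -0.0839, 0.1888]
tool_rot: [0.737, 0.676, 0.0, 0.0]
ft_force: [0.8, -1.1, -5.0]
grip_width: 0.0578
grasp_force: 67.3
clock: 8.75
eef_pos: [0.6876, -0.0143, 0.2383]
tool_rot: [0.736, 0.677, -0.0, 0.0]
ft_force: [0.3, 0.1, 0.3]
grip_width: 0.07
grasp_force: 0.0
deckheight [np.float32(153.8), np.float32(-526.3), np.float32(83.5), np.float32(58.9), np.float32(38.2), [613.0, 424.0], np.float64(58.5)]
deckheight [np.float32(273.9), np.float32(-544.7), np.float32(76.4), np.float32(53.0), np.float32(79.7), [621.0, 360.0], np.float64(68.1)]
deckheight [np.float32(343.8), np.float32(-258.6), np.float32(33.0), np.float32(32.5), np.float32(154.0), [471.0, 321.0], np.float64(17.3)]
deckheight [np.float32(460.5), np.float32(-138.8), np.float32(49.5), np.float32(37.2), np.float32(179.8), [410.0, 261.0], np.float64(17.0)]
deckheight [np.float32(481.0), np.float32(-228.3), np.float32(68.4), np.float32(50.9), np.float32(93.5), [455.0, 251.0], np.float64(17.1)]
cur [687.6 -14.9 238.2] cur yaw -4.9 tilt 0.03 j6 1.63 clock 8.8
 turn wz -0.000 rad then shift [-73.   -0.9  48.2]
 turn wz 3.142 rad then shift [73.   0.9 48.2]
```

Run:
```python
from h import *
from workcell import vision
c=vision.camera("scene")
for r in rects(c,green(c),.2,200): print("deckheight",r)
cv2.imwrite("pics/s2.png",cv2.resize(c["image"][180:380,150:350],None,fx=2.5,fy=2.5))
```

```text
deckheight [np.float32(650.1), np.float32(-84.5), np.float32(125.4), np.float32(78.4), np.float32(176.9), [249.0, 264.0], np.float64(197.1)]
deckheight [np.float32(391.6), np.float32(-520.3), np.float32(89.2), np.float32(48.4), np.float32(75.3), [126.0, 151.0], np.float64(67.5)]
deckheight [np.float32(276.5), np.float32(-493.5), np.float32(102.0), np.float32(53.3), np.float32(35.4), [154.0, 126.0], np.float64(56.2)]
deckheight [np.float32(-172.8), np.float32(-1075.0), np.float32(198.3), np.float32(99.0), np.float32(39.8), [44.0, 9.0], np.float64(-595.8)]
```

View pics/s2.png

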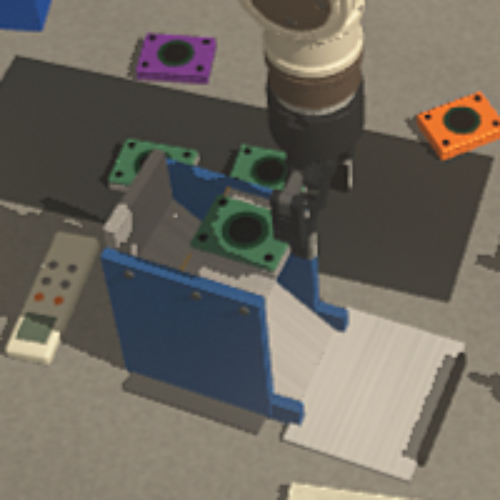

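```bash
python3 -m creep '[[[0,0,0],[0,0,0]],[[0,-0.8,24],[0,0,0]],[[0,0,24],[0,0,0]],[[0,0,0],[0,0,0]],[[-10,0,0],[0,0,0]],[[-8,0,0],[0,0,0]],[[-8,0,0],[0,0,0]],[[-8,0,0],[0,0,0]],[[-8,0,0],[0,0,0]],[[-8,0,0],[0,0,0]]]' 30
python3 -m creep '[[[-8,0,0],[0,0,0]],[[-8,0,0],[0,0,0]],[[-8,0,0],[0,0,0]],[[-8,0,0],[0,0,0]],[[0,0,0],[0,0,0]],[[0,0,0],[0,0,0]],[[0,0,0],[0,0,0]]]'
python3 -m creep '[[[0,0,-30],[0,0,0]],[[0,-30,-30],[0,0,0]],[[0,-50,0],[0,0,0]],[[0,-50,0],[0,0,0]],[[0,-50,0],[0,0,0]],[[0,-30,0],[0,0,0]],[[0,0,0],[0,0,0]],[[0,0,0],[0,0,0]]]' 85
python3 - <<'E'
from h import *
from workcell import vision
c=vision.camera("top"); cv2.imwrite("pics/t2.png",cv2.resize(c["image"][100:350,260:520],None,fx=2.3,fy=2.3))
E
```

```text
clock: 10.1
eef_pos: [0.6826, -0.0644, 0.1904]
tool_rot: [0.736, 0.676, 0.0, -0.0]
ft_force: [0.7, 1.0, 0.3]
grip_width: 0.0299
grasp_force: 0.6
clock: 10.98
eef_pos: [0.68, -0.0955, 0.1903]
tool_rot: [0.736, 0.677, -0.0, -0.0]
ft_force: [0.0, -1.4, -0.2]
grip_width: 0.03
grasp_force: 0.0
clock: 11.98
eef_pos: [0.4715, -0.0779, 0.2508]
tool_rot: [0.736, 0.677, 0.001, 0.001]
ft_force: [0.3, 0.0, -0.0]
grip_width: 0.0848
grasp_force: 0.0
```

View pics/t2.png

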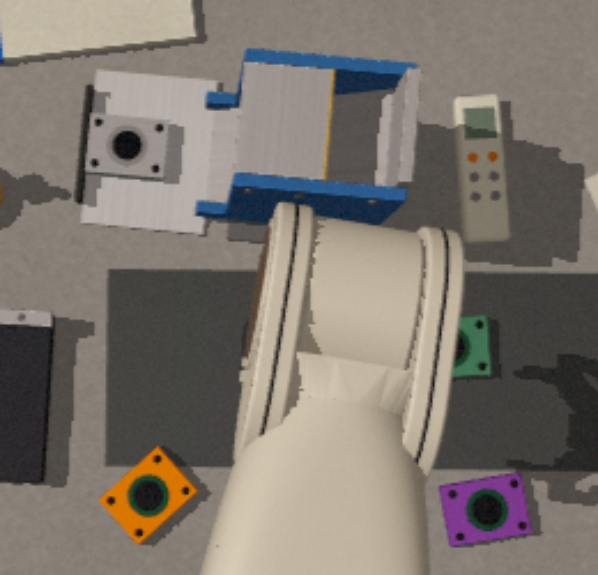

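The cover now lies steel side up in the pan, butted against the bumper, at crop (128,145), which is image px (316,163). It is nearly square.

```bash
cat >> h.py <<'E'
def pan(c):
    P=cloud(c); o=np.array([.677,-.1274]); X=np.array([-.086,-.9963]); Y=np.array([.9963,-.086])
    d=P[...,:2]-o; m=(P[...,2]>.015)&(P[...,2]<.032)&(d@X<-.08)&(d@X>-.221)&(abs(d@Y)<.085)
    return rects(c,m,.022,300)
E
python3 - <<'E'
from h import *
from workcell import vision
for n in("top","scene"):
    c=vision.camera(n); print(n,pan(c),[d["position"] for d in vision.place_of(c,"cover_a_mid")])
go(690,57,120,-4)
E
```

```text
top [[np.float32(693.2), np.float32(55.3), np.float32(86.9), np.float32(76.7), np.float32(99.6), [317.0, 162.0], np.float64(23.0)], [np.float32(685.6), np.float32(-33.3), np.float32(126.6), np.float32(29.5), np.float32(175.4), [355.0, 167.0], np.float64(21.7)]] [[469.6, 317.1]]
scene [[np.float32(695.4), np.float32(55.0), np.float32(76.0), np.float32(66.2), np.float32(85.1), [308.0, 336.0], np.float64(21.2)], [np.float32(683.5), np.float32(-31.9), np.float32(131.4), np.float32(35.2), np.float32(175.9), [272.0, 323.0], np.float64(19.9)]] [[261.1, 251.5], [275.0, 218.7]]
cur [471.4 -78.  249.9] cur yaw -4.9 tilt 0.03 j6 1.49 clock 12.22
 turn wz -0.015 rad then shift [149.9 208.7 129.9]
 turn wz 3.127 rad then shift [-149.9 -208.7  129.9]
```

```bash
python3 -m creep '[[[25,35,0],[0,0,0]],[[25,35,0],[0,0,0]],[[25,35,10],[0,0,0]],[[25,35,20],[0,0,0]],[[25,35,30],[0,0,0]],[[26.9,35.4,30],[0,0,0]],[[0,0,40],[0,0,0]],[[0,0,30],[0,0,0]],[[0,0,0],[0,0,0]],[[0,0,0],[0,0,0]]]'
python3 - <<'E'
from h import *
go(694,55.5,9,-4.9)
E
```

```text
clock: 13.48
eef_pos: [0.6941, 0.0555, 0.0914]
tool_rot: [0.737, 0.676, 0.001, 0.0]
ft_force: [0.2, -0.4, 0.3]
grip_width: 0.0852
grasp_force: 0.0
cur [694.1  55.5  91.4] cur yaw -4.9 tilt 0.09 j6 1.74 clock 13.47
 turn wz 0.000 rad then shift [-0.  -0.1 82.4]
 turn wz -3.141 rad then shift [ 0.   0.1 82.4]
```

```bash
python3 -m creep '[[[0,0,35],[0,0,0]],[[0,0,25],[0,0,0]],[[0,0,15],[0,0,0]],[[0,0,7],[0,0,0]],[[0,0,0],[0,0,0]],[[0,0,0],[0,0,0]]]'
python3 -m creep '[[[0,0,0],[0,0,0]],[[0,0,0],[0,0,0]],[[0,0,0],[0,0,0]],[[0,0,0],[0,0,0]],[[0,0,0],[0,0,0]],[[0,0,-15],[0,0,0]],[[0,0,-30],[0,0,0]],[[0,0,-40],[0,0,0]],[[0,0,-40],[0,0,0]],[[0,0,-20],[0,0,0]],[[0,0,0],[0,0,0]],[[0,0,0],[0,0,0]]]' 45
python3 - <<'E'
from h import *
go(474.7,350,150,87.3)
E
```

```text
clock: 14.22
eef_pos: [0.6943, 0.0556, 0.0097]
tool_rot: [0.737, 0.676, 0.001, 0.001]
ft_force: [0.1, 0.4, 0.2]
grip_width: 0.0847
grasp_force: 0.0
clock: 15.72
eef_pos: [0.6919, 0.0555, 0.1511]
tool_rot: [0.736, 0.676, -0.002, -0.001]
ft_force: [0.0, 0.3, -5.2]
grip_width: 0.0576
grasp_force: 70.5
cur [691.9  55.5 151.1] cur yaw -4.9 tilt 0.23 j6 1.74 clock 15.72
 turn wz 1.533 rad then shift [-230.9 -284.     1.1]
 turn wz -1.609 rad then shift [230.9 284.    1.1]
```

```bash
python3 -m creep '[[[0,-40,0],[0,0,0]],[[0,-40,0],[0,0,0]],[[0,0,0],[0,0,-0.179]],[[0,0,0],[0,0,-0.179]],[[0,0,0],[0,0,-0.179]],[[0,0,0],[0,0,-0.179]],[[0,0,0],[0,0,-0.179]],[[0,0,0],[0,0,-0.179]],[[0,0,0],[0,0,-0.179]],[[0,0,0],[0,0,-0.178]],[[0,0,0],[0,0,-0.178]],[[0,0,0],[0,0,0]]]'
python3 - <<'E'
from h import *
go(473.5,357.2,100,87.3)
E
```

```text
clock: 17.23
eef_pos: [0.6122, 0.0622, 0.1512]
tool_rot: [0.024, 1.0, -0.0, -0.002]
ft_force: [-0.4, -0.0, -5.2]
grip_width: 0.0578
grasp_force: 70.4
cur [612.2  62.2 151.2] cur yaw 87.2 tilt 0.23 j6 0.15 clock 17.23
 turn wz -0.002 rad then shift [152.4 288.1  51.2]
 turn wz 3.140 rad then shift [-152.4 -288.1   51.2]
```

```bash
python3 -m creep '[[[19,36,0],[0,0,0]],[[19,36,0],[0,0,0]],[[19,36,0],[0,0,0]],[[19,36,0],[0,0,0]],[[19,36,0],[0,0,0]],[[19,36,10],[0,0,0]],[[19,36,20],[0,0,0]],[[19.4,36.1,21],[0,0,0]],[[0,0,0],[0,0,0]],[[0,0,0],[0,0,0]],[[0,0,0],[0,0,0]]]'
python3 - <<'E'
from h import *
go(473.5,357.2,29.5,87.3)
E
```

```text
clock: 18.6
eef_pos: [0.4755, 0.3565, 0.1027]
tool_rot: [0.025, 1.0, 0.0, 0.0]
ft_force: [0.2, 0.0, -4.7]
grip_width: 0.0578
grasp_force: 70.4
cur [475.5 356.5 102.7] cur yaw 87.2 tilt 0.04 j6 0.69 clock 18.6
 turn wz -0.002 rad then shift [ 2.1  0.6 73.2]
 turn wz 3.140 rad then shift [-2.1 -0.6 73.2]
```

```bash
python3 -m creep '[[[2,0.6,30],[0,0,0]],[[0,0,25],[0,0,0]],[[0,0,10],[0,0,0]],[[0,0,6],[0,0,0]],[[0,0,2],[0,0,0]],[[0,0,0],[0,0,0]],[[0,0,0],[0,0,0]],[[0,0,0],[0,0,0]]]'
python3 -m creep '[[[0,0,0],[0,0,0]],[[0,0,0],[0,0,0]],[[0,0,0],[0,0,0]],[[0,0,-20],[0,0,0]],[[0,0,-40],[0,0,0]],[[50,-50,-40],[0,0,0]],[[50,-50,0],[0,0,0]],[[0,-50,0],[0,0,0]],[[0,0,0],[0,0,0]],[[0,0,0],[0,0,0]]]' 70
python3 - <<'E'
from h import *
from workcell import vision
c=vision.camera("top"); im=c["image"]; cv2.imwrite("pics/t3.png",cv2.resize(im[215:325,130:310],None,fx=3.5,fy=3.5,interpolation=2))
from h import go
go(475,300,60,-2.7)
E
```

```text
clock: 19.6
eef_pos: [0.473, 0.3582, 0.0298]
tool_rot: [0.023, 1.0, 0.0, 0.0]
ft_force: [0.5, 1.0, -4.5]
grip_width: 0.0578
grasp_force: 70.4
clock: 20.85
eef_pos: [0.385, 0.23, 0.1208]
tool_rot: [0.024, 1.0, 0.001, 0.001]
ft_force: [0.2, -0.1, 0.1]
grip_width: 0.0698
grasp_force: 0.0
cur [385.  230.3 120.6] cur yaw 87.3 tilt 0.12 j6 0.59 clock 20.9
 turn wz -1.570 rad then shift [-73.8 -86.6  60.6]
 turn wz 1.571 rad then shift [73.8 86.6 60.6]
```

View pics/t3.png

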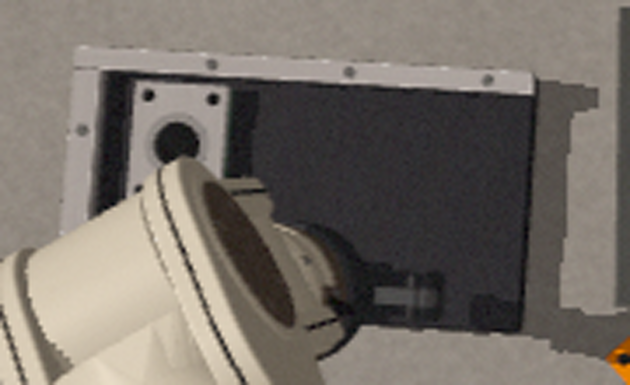

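```bash
python3 -m creep '[[[0,0,0],[0,0,0.175]],[[0,0,0],[0,0,0.175]],[[0,0,0],[0,0,0.175]],[[0,0,0],[0,0,0.175]],[[0,0,0],[0,0,0.175]],[[0,0,0],[0,0,0.174]],[[0,0,0],[0,0,0.174]],[[0,0,0],[0,0,0.174]],[[0,0,0],[0,0,0.174]],[[0,0,0],[0,0,0]],[[0,0,0],[0,0,0]]]' 40
python3 - <<'E'
from h import *
go(470.7,297.2,31,-2.7)
E
```

```text
clock: 22.28
eef_pos: [0.3843, 0.23, 0.1199]
tool_rot: [0.722, 0.691, 0.0, -0.0]
ft_force: [-0.3, 0.0, 0.3]
grip_width: 0.0402
grasp_force: 0.0
cur [384.3 230.  119.9] cur yaw -2.5 tilt 0.0 j6 2.15 clock 22.27
 turn wz 0.003 rad then shift [71.2 83.2 88.9]
 turn wz -3.138 rad then shift [-71.2 -83.2  88.9]
```

```bash
python3 -m creep '[[[35,41,20],[0,0,0]],[[36,42,30],[0,0,0]],[[0,0,25],[0,0,0]],[[0,0,14],[0,0,0]],[[0,0,0],[0,0,0]],[[10,0,0],[0,0,0]],[[7,0,0],[0,0,0]],[[6,0,0],[0,0,0]],[[6,0,0],[0,0,0]],[[6,0,0],[0,0,0]],[[5,0,0],[0,0,0]],[[0,0,0],[0,0,0]]]'
python3 -m creep '[[[2,0,0],[0,0,0]],[[2,0,0],[0,0,0]],[[1,0,0],[0,0,0]],[[0,0,0],[0,0,0]]]'
```

```text
clock: 23.78
eef_pos: [0.4718, 0.337, 0.0312]
tool_rot: [0.723, 0.691, 0.0, -0.0]
ft_force: [0.3, 0.3, 0.4]
grip_width: 0.0398
grasp_force: 0.0
clock: 24.28
eef_pos: [0.472, 0.341, 0.0312]
tool_rot: [0.724, 0.69, -0.0, -0.0]
ft_force: [1.0, -1.0, -0.5]
grip_width: 0.04
grasp_force: 0.9
```

```bash
python3 -m creep '[[[2,0,0],[0,0,0]],[[1,0,0],[0,0,0]],[[0,0,0],[0,0,0]]]'; python3 -m creep '[[[2,0,0],[0,0,0]],[[1,0,0],[0,0,0]],[[0,0,0],[0,0,0]]]'
```

```text
clock: 24.65
eef_pos: [0.4719, 0.3412, 0.0312]
tool_rot: [0.724, 0.69, -0.002, 0.002]
ft_force: [-1.1, -9.2, 3.8]
grip_width: 0.04
grasp_force: 4.5
clock: 25.02
eef_pos: [0.4718, 0.3412, 0.0311]
tool_rot: [0.725, 0.689, -0.004, 0.004]
ft_force: [-1.1, -16.2, 8.8]
grip_width: 0.0396
grasp_force: 8.0
```

The first cover is hard against the end stop. Next I'll retract and fetch the second one.

```bash
python3 -m creep '[[[-6,0,0],[0,0,0]],[[-10,0,0],[0,0,0]],[[-20,0,-40],[0,0,0]],[[-50,0,-50],[0,0,0]],[[-50,0,-20],[0,0,0]],[[-50,0,0],[0,0,0]],[[-50,-20,0],[0,0,0]],[[-50,-30,0],[0,0,0]],[[0,0,0],[0,0,0]],[[0,0,0],[0,0,0]]]' 85
python3 - <<'E'
from h import *
from workcell import vision
c=vision.camera("top"); G=rects(c,green(c),.018)
for r in G: print("green",r)
im=c["image"]; cv2.imwrite("pics/t4.png",cv2.resize(im[215:325,130:310],None,fx=3.5,fy=3.5,interpolation=2))
go(467,-147,4.5,0.6)
E
```

```text
clock: 26.28
eef_pos: [0.4102, 0.0697, 0.1361]
tool_rot: [0.724, 0.69, 0.001, 0.0]
ft_force: [-0.1, -0.1, 0.4]
grip_width: 0.085
grasp_force: 0.0
green [np.float32(110.2), np.float32(-617.1), np.float32(97.5), np.float32(68.8), np.float32(38.5), [613.0, 424.0], np.float64(58.5)]
green [np.float32(250.1), np.float32(-638.8), np.float32(89.1), np.float32(63.6), np.float32(81.8), [621.0, 360.0], np.float64(68.0)]
green [np.float32(467.0), np.float32(-147.0), np.float32(78.4), np.float32(59.7), np.float32(90.6), [402.0, 261.0], np.float64(17.0)]
green [np.float32(492.4), np.float32(-268.7), np.float32(79.4), np.float32(59.0), np.float32(93.5), [455.0, 250.0], np.float64(17.1)]
cur [410.5  70.1 136.1] cur yaw -2.7 tilt 0.15 j6 1.79 clock 26.32
 turn wz -0.057 rad then shift [-217.7   54.2  131.6]
 turn wz 3.085 rad then shift [217.7 -54.2 131.6]
```

View pics/t4.png

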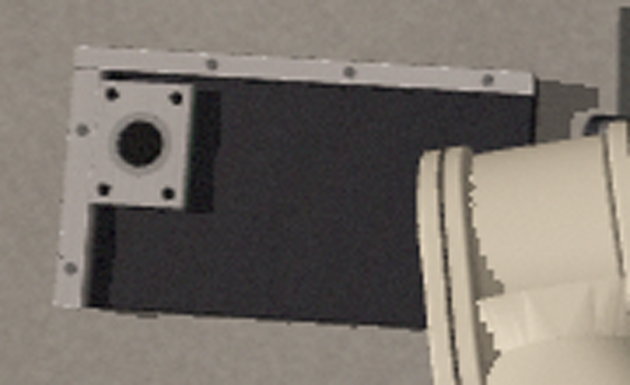

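The first cover sits square in the corner, with its centre at crop (140,145).

```bash
python3 -m creep '[[[0,0,0],[0,0,-0.057]],[[-36,9,0],[0,0,0]],[[-36,9,0],[0,0,0]],[[-36,9,0],[0,0,0]],[[-36,9,10],[0,0,0]],[[-36,9,20],[0,0,0]],[[-37.7,9.2,30],[0,0,0]],[[0,0,0],[0,0,0]],[[0,0,0],[0,0,0]],[[0,0,0],[0,0,0]]]'
python3 - <<'E'
from h import *
go(467,-147,4.5,0.6)
E
```

```text
clock: 27.58
eef_pos: [0.4665, -0.1466, 0.0763]
tool_rot: [0.703, 0.711, 0.0, 0.001]
ft_force: [0.8, -0.0, 0.5]
grip_width: 0.085
grasp_force: 0.0
cur [ 466.5 -146.6   76.3] cur yaw 0.7 tilt 0.08 j6 1.25 clock 27.57
 turn wz 0.002 rad then shift [-0.4  0.5 71.8]
 turn wz -3.140 rad then shift [ 0.4 -0.5 71.8]
```

```bash
python3 -m creep '[[[0,0,30],[0,0,0]],[[0,0,22],[0,0,0]],[[0,0,13],[0,0,0]],[[0,0,7],[0,0,0]],[[0,0,0],[0,0,0]]]'
python3 -m creep '[[[0,0,0],[0,0,0]],[[0,0,0],[0,0,0]],[[0,0,0],[0,0,0]],[[0,0,0],[0,0,0]],[[0,0,0],[0,0,0]],[[0,0,-15],[0,0,0]],[[0,0,-35],[0,0,0]],[[0,0,-50],[0,0,0]],[[0,0,-50],[0,0,0]],[[0,0,-50],[0,0,0]],[[0,0,-25],[0,0,0]],[[0,0,0],[0,0,0]]]' 45
python3 - <<'E'
from h import *
go(680.4,-87.5,231,-4.9)
E
```

```text
clock: 28.2
eef_pos: [0.4658, -0.1474, 0.0037]
tool_rot: [0.703, 0.711, 0.0, 0.0]
ft_force: [-0.6, 0.9, -0.6]
grip_width: 0.0852
grasp_force: 0.0
clock: 29.7
eef_pos: [0.4665, -0.148, 0.2307]
tool_rot: [0.704, 0.711, 0.001, 0.002]
ft_force: [-0.0, 0.1, -4.6]
grip_width: 0.0573
grasp_force: 66.3
cur [ 466.5 -148.   230.7] cur yaw 0.6 tilt 0.25 j6 1.25 clock 29.7
 turn wz 0.095 rad then shift [ 78.6 207.9  -0.3]
 turn wz -3.046 rad then shift [ -78.6 -207.9   -0.3]
```

```bash
python3 -m creep '[[[0,0,0],[0,0,0.095]],[[13,35,0],[0,0,0]],[[13,35,0],[0,0,0]],[[13,35,0],[0,0,0]],[[13,35,0],[0,0,0]],[[13,35,0],[0,0,0]],[[13.6,32.9,0],[0,0,0]],[[0,0,0],[0,0,0]],[[0,0,0],[0,0,0]],[[0,0,0],[0,0,0]]]'
python3 - <<'E'
from h import *
go(680.4,-87.5,188,-4.9)
E
```

```text
clock: 30.95
eef_pos: [0.6783, -0.0874, 0.2281]
tool_rot: [0.737, 0.676, -0.001, -0.001]
ft_force: [-0.2, -0.4, -3.3]
grip_width: 0.0579
grasp_force: 66.5
cur [678.3 -87.4 228.1] cur yaw -4.9 tilt 0.1 j6 1.53 clock 30.95
 turn wz -0.000 rad then shift [ 0.1  2.1 40.1]
 turn wz 3.141 rad then shift [-0.1 -2.1 40.1]
```

```bash
python3 -m creep '[[[0,2,20],[0,0,0]],[[0,0,13],[0,0,0]],[[0,0,5],[0,0,0]],[[0,0,2],[0,0,0]],[[0,0,1],[0,0,0]],[[0,0,0],[0,0,0]],[[0,0,0],[0,0,0]],[[0,0,0],[0,0,0]]]'
python3 -m creep '[[[0,0,0],[0,0,0]],[[0,0,0],[0,0,0]],[[0,0,0],[0,0,0]],[[0,0,-25],[0,0,0]],[[30,0,-25],[0,0,0]],[[40,0,0],[0,0,0]],[[0,0,0],[0,0,0]],[[0,0,0],[0,0,0]]]' 70
python3 - <<'E'
from h import *
from workcell import vision
c=vision.camera("scene"); P=cloud(c); m=green(c)&(P[...,2]>.17)&(P[...,2]<.23)&(P[...,0]>.6)
print(P[m].mean(0),m.sum(), rects(c,m,.2,100))
go(680.4,-18,190,-4.9)
E
```

```text
clock: 31.95
eef_pos: [0.6819, -0.0873, 0.1887]
tool_rot: [0.737, 0.676, 0.001, 0.001]
ft_force: [-0.9, -0.7, 2.7]
grip_width: 0.058
grasp_force: 67.2
clock: 32.95
eef_pos: [0.6872, -0.0175, 0.2371]
tool_rot: [0.736, 0.677, -0.0, -0.0]
ft_force: [-0.4, -0.7, -0.4]
grip_width: 0.0701
grasp_force: 0.0
[ 0.68476118 -0.08655133  0.19931184] 386 [[np.float32(682.4), np.float32(-84.6), np.float32(77.2), np.float32(58.9), np.float32(86.2), [246.0, 274.0], np.float64(199.4)]]
cur [687.2 -18.1 237.1] cur yaw -4.9 tilt 0.05 j6 1.63 clock 33.0
 turn wz -0.000 rad then shift [-0.5 -6.8 47.1]
 turn wz 3.142 rad then shift [ 0.5  6.8 47.1]
```

```bash
python3 -m creep '[[[0,-0.8,0],[0,0,0]],[[0,0,24],[0,0,0]],[[0,0,23],[0,0,0]],[[0,0,0],[0,0,0]],[[-10,0,0],[0,0,0]],[[-8,0,0],[0,0,0]],[[-8,0,0],[0,0,0]],[[-8,0,0],[0,0,0]],[[-8,0,0],[0,0,0]],[[-8,0,0],[0,0,0]]]' 30
python3 -m creep '[[[-8,0,0],[0,0,0]],[[-8,0,0],[0,0,0]],[[-8,0,0],[0,0,0]],[[-6,0,0],[0,0,0]],[[0,0,0],[0,0,0]],[[0,0,0],[0,0,0]],[[0,0,0],[0,0,0]]]'
python3 -m creep '[[[0,0,-30],[0,0,0]],[[0,-30,-30],[0,0,0]],[[0,-50,0],[0,0,0]],[[0,-50,0],[0,0,0]],[[0,-50,0],[0,0,0]],[[0,-30,0],[0,0,0]],[[0,0,0],[0,0,0]],[[0,0,0],[0,0,0]]]' 85
python3 - <<'E'
from h import *
from workcell import vision
c=vision.camera("top"); cv2.imwrite("pics/t5.png",cv2.resize(c["image"][110:220,270:450],None,fx=3.5,fy=3.5,interpolation=2))
G=rects(c,green(c),.018)
for r in G: print("green",r)
E
```

```text
clock: 34.25
eef_pos: [0.6823, -0.0677, 0.1905]
tool_rot: [0.737, 0.676, 0.0, -0.0]
ft_force: [0.1, 0.6, 1.0]
grip_width: 0.0302
grasp_force: 0.4
clock: 35.12
eef_pos: [0.6798, -0.0967, 0.1905]
tool_rot: [0.736, 0.677, 0.0, -0.0]
ft_force: [-0.2, 0.0, 0.4]
grip_width: 0.0299
grasp_force: 0.0
clock: 36.12
eef_pos: [0.4714, -0.0792, 0.251]
tool_rot: [0.736, 0.677, 0.001, 0.001]
ft_force: [0.7, 0.3, 0.3]
grip_width: 0.0851
grasp_force: 0.0
green [np.float32(110.3), np.float32(-617.3), np.float32(97.1), np.float32(68.9), np.float32(38.2), [613.0, 423.0], np.float64(58.9)]
green [np.float32(250.1), np.float32(-639.8), np.float32(89.5), np.float32(62.0), np.float32(79.4), [621.0, 360.0], np.float64(68.2)]
```

View pics/t5.png

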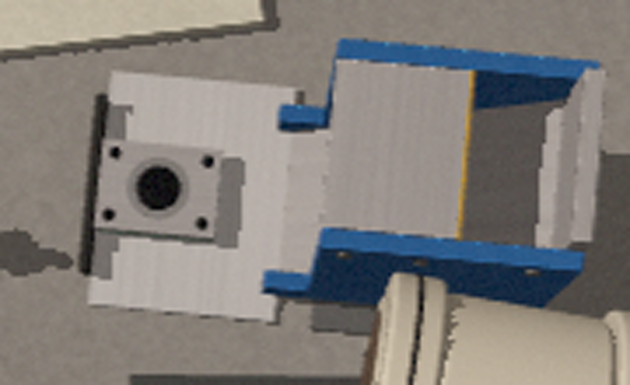

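The second cover is steel side up in the pan at crop (158,188), square against the bumper.

```bash
python3 -m creep '[[[25,35,0],[0,0,0]],[[25,35,0],[0,0,0]],[[25,35,10],[0,0,0]],[[25,35,20],[0,0,0]],[[25,35,30],[0,0,0]],[[27.5,34.2,30],[0,0,0]],[[0,0,40],[0,0,0]],[[0,0,30],[0,0,0]],[[0,0,0],[0,0,0]],[[0,0,0],[0,0,0]]]'
python3 - <<'E'
from h import *
go(693,55,9,-4.9)
E
```

```text
clock: 37.42
eef_pos: [0.6931, 0.055, 0.0913]
tool_rot: [0.737, 0.676, 0.001, 0.0]
ft_force: [0.7, 0.3, 0.9]
grip_width: 0.0849
grasp_force: 0.0
cur [693.1  55.   91.3] cur yaw -4.9 tilt 0.08 j6 1.74 clock 37.42
 turn wz 0.000 rad then shift [-0.  -0.1 82.3]
 turn wz -3.141 rad then shift [ 0.   0.1 82.3]
```

```bash
python3 -m creep '[[[0,0,35],[0,0,0]],[[0,0,25],[0,0,0]],[[0,0,15],[0,0,0]],[[0,0,7],[0,0,0]],[[0,0,0],[0,0,0]],[[0,0,0],[0,0,0]]]'
python3 -m creep '[[[0,0,0],[0,0,0]],[[0,0,0],[0,0,0]],[[0,0,0],[0,0,0]],[[0,0,0],[0,0,0]],[[0,0,0],[0,0,0]],[[0,0,-15],[0,0,0]],[[0,0,-30],[0,0,0]],[[0,0,-40],[0,0,0]],[[0,0,-40],[0,0,0]],[[0,0,-20],[0,0,0]],[[0,0,0],[0,0,0]],[[0,0,0],[0,0,0]]]' 45
python3 -m creep '[[[0,-40,0],[0,0,0]],[[0,-40,0],[0,0,0]],[[0,0,0],[0,0,-0.179]],[[0,0,0],[0,0,-0.179]],[[0,0,0],[0,0,-0.179]],[[0,0,0],[0,0,-0.179]],[[0,0,0],[0,0,-0.179]],[[0,0,0],[0,0,-0.179]],[[0,0,0],[0,0,-0.179]],[[0,0,0],[0,0,-0.178]],[[0,0,0],[0,0,-0.178]],[[0,0,0],[0,0,0]]]'
python3 - <<'E'
from h import *
from workcell import vision
c=vision.camera("top")
# row cover 1: non-dark region inside granite in cover-1 area
P=cloud(c); rx=np.array([-.047,-.9989]);ry=np.array([.9989,-.047]);d=P[...,:2]-np.array([.5211,.410]); H=c["image"].max(2)
U=d@rx;V=d@ry
m=(U>-.0)&(U<.075)&(V<-.002)&(V>-.11)&(H>90); print(rects(c,m,.041,200))
go(521.1-.047*115-45,410-114.9+2.1,100,87.3)
E
```

```text
clock: 38.17
eef_pos: [0.693, 0.055, 0.0099]
tool_rot: [0.737, 0.676, 0.001, 0.001]
ft_force: [0.1, -0.2, -0.0]
grip_width: 0.0848
grasp_force: 0.0
clock: 39.67
eef_pos: [0.6907, 0.0549, 0.1515]
tool_rot: [0.736, 0.676, -0.001, -0.001]
ft_force: [-1.0, -0.5, -5.1]
grip_width: 0.0575
grasp_force: 65.4
clock: 41.18
eef_pos: [0.6109, 0.0616, 0.1514]
tool_rot: [0.024, 1.0, -0.0, -0.002]
ft_force: [-0.2, -0.3, -4.2]
grip_width: 0.058
grasp_force: 65.8
[[np.float32(463.3), np.float32(382.3), np.float32(99.3), np.float32(61.5), np.float32(177.4), [168.0, 258.0], np.float64(41.7)]]
cur [611.2  61.6 151.8] cur yaw 87.1 tilt 0.19 j6 0.15 clock 41.23
 turn wz -0.003 rad then shift [151.4 228.7  51.8]
 turn wz 3.139 rad then shift [-151.4 -228.7   51.8]
```

```bash
python3 -m creep '[[[19,29,0],[0,0,0]],[[19,29,0],[0,0,0]],[[19,29,0],[0,0,0]],[[19,29,0],[0,0,0]],[[19,29,0],[0,0,0]],[[19,28,10],[0,0,0]],[[19,28,20],[0,0,0]],[[18.4,27.7,21],[0,0,0]],[[0,0,0],[0,0,0]],[[0,0,0],[0,0,0]],[[0,0,0],[0,0,0]]]'
python3 - <<'E'
from h import *
go(521.1-.047*115-45,410-114.9+2.1,29.5,87.3)
E
```

```text
clock: 42.6
eef_pos: [0.4727, 0.2968, 0.1031]
tool_rot: [0.024, 1.0, 0.0, 0.001]
ft_force: [-0.2, 0.0, -3.3]
grip_width: 0.058
grasp_force: 65.9
cur [472.7 296.8 103.1] cur yaw 87.2 tilt 0.08 j6 0.61 clock 42.6
 turn wz -0.002 rad then shift [ 2.   0.3 73.6]
 turn wz 3.140 rad then shift [-2.  -0.3 73.6]
```

```bash
python3 -m creep '[[[2,0.3,30],[0,0,0]],[[0,0,25],[0,0,0]],[[0,0,10],[0,0,0]],[[0,0,6],[0,0,0]],[[0,0,2.5],[0,0,0]],[[0,0,0],[0,0,0]],[[0,0,0],[0,0,0]],[[0,0,0],[0,0,0]]]'
python3 -m creep '[[[0,0,0],[0,0,0]],[[0,0,0],[0,0,0]],[[0,0,0],[0,0,0]],[[0,0,-20],[0,0,0]],[[0,0,-40],[0,0,0]],[[0,-30,-20],[0,0,0]],[[0,-30,0],[0,0,0]],[[0,0,0],[0,0,0]]]' 70
python3 -m creep '[[[0,0,0],[0,0,0.175]],[[0,0,0],[0,0,0.175]],[[0,0,0],[0,0,0.175]],[[0,0,0],[0,0,0.175]],[[0,0,0],[0,0,0.175]],[[0,0,0],[0,0,0.174]],[[0,0,0],[0,0,0.174]],[[0,0,0],[0,0,0.174]],[[0,0,0],[0,0,0.174]],[[0,0,0],[0,0,0]],[[0,0,0],[0,0,0]]]' 40
python3 - <<'E'
from h import *
go(467.9,237.3,31,-2.7)
E
```

```text
clock: 43.6
eef_pos: [0.47, 0.2979, 0.0295]
tool_rot: [0.023, 1.0, 0.0, 0.0]
ft_force: [0.1, 0.7, -3.4]
grip_width: 0.0581
grasp_force: 65.9
clock: 44.6
eef_pos: [0.4669, 0.2362, 0.1096]
tool_rot: [0.025, 1.0, 0.0, 0.0]
ft_force: [0.1, -0.1, -0.5]
grip_width: 0.0705
grasp_force: 0.0
clock: 45.98
eef_pos: [0.4669, 0.2382, 0.1088]
tool_rot: [0.723, 0.691, -0.0, -0.0]
ft_force: [-0.2, 0.7, 0.1]
grip_width: 0.0403
grasp_force: 0.0
cur [466.9 238.2 108.8] cur yaw -2.5 tilt 0.01 j6 2.09 clock 45.98
 turn wz 0.003 rad then shift [-0.8  1.  77.8]
 turn wz -3.139 rad then shift [ 0.8 -1.  77.8]
```

```bash
python3 -m creep '[[[0,1,35],[0,0,0]],[[0,0,28],[0,0,0]],[[0,0,14.5],[0,0,0]],[[0,0,0],[0,0,0]],[[10,0,0],[0,0,0]],[[7,0,0],[0,0,0]],[[6,0,0],[0,0,0]],[[6,0,0],[0,0,0]],[[6,0,0],[0,0,0]],[[5,0,0],[0,0,0]],[[0,0,0],[0,0,0]]]'
python3 -m creep '[[[2,0,0],[0,0,0]],[[2,0,0],[0,0,0]],[[1,0,0],[0,0,0]],[[0,0,0],[0,0,0]]]'
```

```text
clock: 47.35
eef_pos: [0.4698, 0.2784, 0.0314]
tool_rot: [0.723, 0.691, 0.0, -0.0]
ft_force: [-0.8, -0.0, 0.7]
grip_width: 0.04
grasp_force: 0.0
clock: 47.85
eef_pos: [0.4698, 0.2812, 0.0313]
tool_rot: [0.724, 0.69, -0.001, 0.001]
ft_force: [0.7, -5.4, 2.3]
grip_width: 0.0398
grasp_force: 2.7
```

```bash
python3 -m creep '[[[1,0,0],[0,0,0]],[[1,0,0],[0,0,0]],[[0,0,0],[0,0,0]]]'; python3 -m creep '[[[1,0,0],[0,0,0]],[[1,0,0],[0,0,0]],[[0,0,0],[0,0,0]]]'
```

```text
clock: 48.22
eef_pos: [0.4698, 0.2812, 0.0313]
tool_rot: [0.724, 0.69, -0.002, 0.002]
ft_force: [-0.2, -10.5, 5.0]
grip_width: 0.04
grasp_force: 5.1
clock: 48.6
eef_pos: [0.4697, 0.2813, 0.0313]
tool_rot: [0.725, 0.689, -0.004, 0.004]
ft_force: [-0.1, -15.4, 7.3]
grip_width: 0.0398
grasp_force: 7.5
```

The second cover is butted exactly 60.0 mm from the first. Next I'll retract and fetch the third one.

```bash
python3 -m creep '[[[-6,0,0],[0,0,0]],[[-10,0,0],[0,0,0]],[[-20,0,-40],[0,0,0]],[[-50,0,-50],[0,0,0]],[[-50,0,-20],[0,0,0]],[[-50,0,0],[0,0,0]],[[-50,0,0],[0,0,0]],[[-50,0,0],[0,0,0]],[[0,0,0],[0,0,0]],[[0,0,0],[0,0,0]]]' 85
python3 - <<'E'
from h import *
from workcell import vision
c=vision.camera("top"); G=rects(c,green(c),.018)
for r in G: print("green",r)
im=c["image"]; cv2.imwrite("pics/t6.png",cv2.resize(im[215:325,130:310],None,fx=3.5,fy=3.5,interpolation=2))
go(492.4,-268.7,4.5,3.5)
E
```

```text
clock: 49.85
eef_pos: [0.4573, 0.007, 0.1358]
tool_rot: [0.724, 0.69, 0.001, -0.0]
ft_force: [-0.8, 0.2, -0.7]
grip_width: 0.0848
grasp_force: 0.0
green [np.float32(110.3), np.float32(-617.3), np.float32(97.1), np.float32(69.1), np.float32(38.1), [613.0, 424.0], np.float64(58.4)]
green [np.float32(250.2), np.float32(-638.9), np.float32(89.1), np.float32(63.6), np.float32(81.6), [621.0, 360.0], np.float64(67.9)]
green [np.float32(492.5), np.float32(-269.0), np.float32(80.2), np.float32(59.7), np.float32(94.4), [455.0, 251.0], np.float64(16.9)]
cur [457.3   7.6 135.8] cur yaw -2.6 tilt 0.06 j6 1.63 clock 49.9
 turn wz -0.107 rad then shift [-277.9   18.2  131.3]
 turn wz 3.034 rad then shift [277.9 -18.2 131.3]
```

View pics/t6.png

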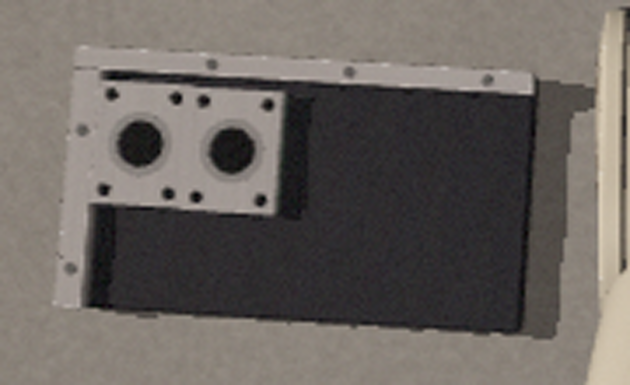

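Both covers lie flush in the row, with their bores at crop (140,143) and (232,151).

```bash
python3 -m creep '[[[0,0,0],[0,0,-0.11]],[[-40,2.6,0],[0,0,0]],[[-40,2.6,0],[0,0,0]],[[-40,2.6,0],[0,0,0]],[[-40,2.6,0],[0,0,0]],[[-40,2.6,10],[0,0,0]],[[-40,2.6,20],[0,0,0]],[[-38,2.6,30],[0,0,0]],[[0,0,0],[0,0,0]],[[0,0,0],[0,0,0]],[[0,0,0],[0,0,0]]]'
python3 - <<'E'
from h import *
go(492.4,-268.8,4.5,3.9)
E
```

```text
clock: 51.28
eef_pos: [0.4937, -0.2682, 0.0767]
tool_rot: [0.684, 0.73, 0.0, 0.001]
ft_force: [-0.1, 0.1, -0.3]
grip_width: 0.085
grasp_force: 0.0
cur [ 493.7 -268.2   76.7] cur yaw 3.7 tilt 0.09 j6 1.01 clock 51.27
 turn wz -0.003 rad then shift [-0.5 -1.3 72.2]
 turn wz 3.139 rad then shift [ 0.5  1.3 72.2]
```

```bash
python3 -m creep '[[[0,-1,30],[0,0,0]],[[0,0,22],[0,0,0]],[[0,0,13],[0,0,0]],[[0,0,7],[0,0,0]],[[0,0,0],[0,0,0]]]'
python3 -m creep '[[[0,0,0],[0,0,0]],[[0,0,0],[0,0,0]],[[0,0,0],[0,0,0]],[[0,0,0],[0,0,0]],[[0,0,0],[0,0,0]],[[0,0,-15],[0,0,0]],[[0,0,-35],[0,0,0]],[[0,0,-50],[0,0,0]],[[0,0,-50],[0,0,0]],[[0,0,-50],[0,0,0]],[[0,0,-25],[0,0,0]],[[0,0,0],[0,0,0]]]' 45
python3 - <<'E'
from h import *
go(680.4,-87.5,231,-4.9)
E
```

```text
clock: 51.9
eef_pos: [0.492, -0.2694, 0.0039]
tool_rot: [0.684, 0.729, 0.0, 0.0]
ft_force: [-0.1, -0.6, 0.3]
grip_width: 0.0849
grasp_force: 0.0
clock: 53.4
eef_pos: [0.4926, -0.2701, 0.231]
tool_rot: [0.685, 0.729, 0.001, 0.002]
ft_force: [-0.4, 0.9, -5.6]
grip_width: 0.0579
grasp_force: 66.0
cur [ 492.6 -270.1  231. ] cur yaw 3.6 tilt 0.26 j6 1.01 clock 53.4
 turn wz 0.148 rad then shift [198.  171.5   0. ]
 turn wz -2.993 rad then shift [-198.  -171.5    0. ]
```

```bash
python3 -m creep '[[[0,0,-15],[0,0,0.148]],[[33,29,0],[0,0,0]],[[33,29,0],[0,0,0]],[[33,29,0],[0,0,0]],[[33,29,0],[0,0,0]],[[33,29,0],[0,0,0]],[[33,26.5,15],[0,0,0]],[[0,0,0],[0,0,0]],[[0,0,0],[0,0,0]],[[0,0,0],[0,0,0]]]'
python3 - <<'E'
from h import *
go(680.4,-87.5,188,-4.9)
E
```

```text
clock: 54.65
eef_pos: [0.6787, -0.0879, 0.2283]
tool_rot: [0.737, 0.676, -0.0, -0.0]
ft_force: [0.4, -0.7, -3.3]
grip_width: 0.058
grasp_force: 66.2
cur [678.7 -87.9 228.3] cur yaw -4.9 tilt 0.06 j6 1.53 clock 54.65
 turn wz -0.001 rad then shift [ 0.6  1.7 40.3]
 turn wz 3.141 rad then shift [-0.6 -1.7 40.3]
```

```bash
python3 -m creep '[[[0,1,20],[0,0,0]],[[0,0,13],[0,0,0]],[[0,0,5],[0,0,0]],[[0,0,2],[0,0,0]],[[0,0,1],[0,0,0]],[[0,0,0],[0,0,0]],[[0,0,0],[0,0,0]],[[0,0,0],[0,0,0]]]'
python3 -m creep '[[[0,0,0],[0,0,0]],[[0,0,0],[0,0,0]],[[0,0,0],[0,0,0]],[[0,0,-25],[0,0,0]],[[30,0,-25],[0,0,0]],[[40,0,0],[0,0,0]],[[0,0,0],[0,0,0]],[[0,0,0],[0,0,0]]]' 70
python3 - <<'E'
from h import *
from workcell import vision
c=vision.camera("scene"); P=cloud(c); m=green(c)&(P[...,2]>.17)&(P[...,2]<.23)&(P[...,0]>.6)
print(rects(c,m,.2,100))
go(686.4,-18,190,-4.9)
E
```

```text
clock: 55.65
eef_pos: [0.6809, -0.0872, 0.189]
tool_rot: [0.737, 0.676, 0.001, 0.001]
ft_force: [-0.9, -1.0, 3.3]
grip_width: 0.0576
grasp_force: 67.0
clock: 56.65
eef_pos: [0.6862, -0.0173, 0.2373]
tool_rot: [0.736, 0.677, -0.0, -0.0]
ft_force: [-0.4, -0.4, -0.1]
grip_width: 0.0701
grasp_force: 0.0
[[np.float32(681.2), np.float32(-84.1), np.float32(77.6), np.float32(57.6), np.float32(84.5), [247.0, 273.0], np.float64(199.3)]]
cur [686.1 -17.9 237.2] cur yaw -4.9 tilt 0.06 j6 1.63 clock 56.7
 turn wz -0.000 rad then shift [-0.1  0.3 47.2]
 turn wz 3.142 rad then shift [ 0.1 -0.3 47.2]
```

```bash
python3 -m creep '[[[0,0,0],[0,0,0]],[[0,0,24],[0,0,0]],[[0,0,23],[0,0,0]],[[0,0,0],[0,0,0]],[[-10,0,0],[0,0,0]],[[-8,0,0],[0,0,0]],[[-8,0,0],[0,0,0]],[[-8,0,0],[0,0,0]],[[-8,0,0],[0,0,0]],[[-8,0,0],[0,0,0]]]' 30
python3 -m creep '[[[-8,0,0],[0,0,0]],[[-8,0,0],[0,0,0]],[[-8,0,0],[0,0,0]],[[-6,0,0],[0,0,0]],[[0,0,0],[0,0,0]],[[0,0,0],[0,0,0]],[[0,0,0],[0,0,0]]]'
python3 -m creep '[[[0,0,-30],[0,0,0]],[[0,-30,-30],[0,0,0]],[[0,-50,0],[0,0,0]],[[0,-50,0],[0,0,0]],[[0,-50,0],[0,0,0]],[[0,-30,0],[0,0,0]],[[0,0,0],[0,0,0]],[[0,0,0],[0,0,0]]]' 85
python3 - <<'E'
from h import *
from workcell import vision
c=vision.camera("top"); cv2.imwrite("pics/t7.png",cv2.resize(c["image"][110:220,270:450],None,fx=3.5,fy=3.5,interpolation=2))
E
```

```text
clock: 57.95
eef_pos: [0.682, -0.0675, 0.1907]
tool_rot: [0.737, 0.676, 0.0, -0.0]
ft_force: [0.4, 0.8, 1.0]
grip_width: 0.0296
grasp_force: 0.5
clock: 58.82
eef_pos: [0.6796, -0.0966, 0.1907]
tool_rot: [0.736, 0.677, 0.0, -0.0]
ft_force: [0.3, 0.6, -0.1]
grip_width: 0.0299
grasp_force: 0.0
clock: 59.82
eef_pos: [0.4711, -0.0791, 0.2512]
tool_rot: [0.736, 0.677, 0.001, 0.001]
ft_force: [-0.3, 0.3, -0.7]
grip_width: 0.0849
grasp_force: 0.0
```

View pics/t7.png

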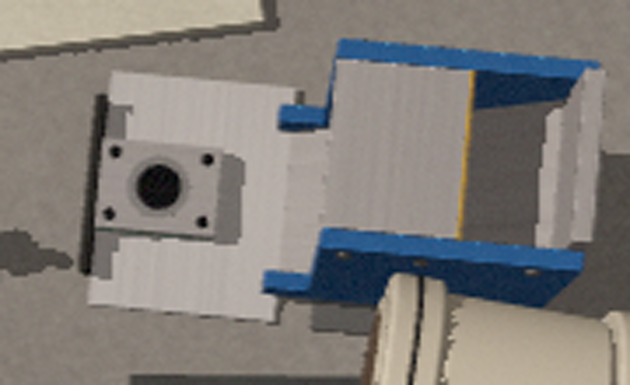

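The third cover came out in practically the same pose, centred at crop (159,187), so I'll pick it the same way.

```bash
python3 -m creep '[[[25,35,0],[0,0,0]],[[25,35,0],[0,0,0]],[[25,35,10],[0,0,0]],[[25,35,20],[0,0,0]],[[25,35,30],[0,0,0]],[[27.5,35,30],[0,0,0]],[[0,0,40],[0,0,0]],[[0,0,30],[0,0,0]],[[0,0,0],[0,0,0]],[[0,0,0],[0,0,0]]]'
python3 - <<'E'
from h import *
go(693.2,55,9,-4.9)
E
```

```text
clock: 61.12
eef_pos: [0.6936, 0.0551, 0.0915]
tool_rot: [0.736, 0.676, 0.001, 0.0]
ft_force: [0.5, 0.4, 1.1]
grip_width: 0.085
grasp_force: 0.0
cur [693.6  55.1  91.5] cur yaw -4.9 tilt 0.09 j6 1.74 clock 61.12
 turn wz 0.001 rad then shift [-0.2 -0.4 82.5]
 turn wz -3.141 rad then shift [ 0.2  0.4 82.5]
```

```bash
python3 -m creep '[[[0,0,35],[0,0,0]],[[0,0,25],[0,0,0]],[[0,0,15],[0,0,0]],[[0,0,7],[0,0,0]],[[0,0,0],[0,0,0]],[[0,0,0],[0,0,0]]]'
python3 -m creep '[[[0,0,0],[0,0,0]],[[0,0,0],[0,0,0]],[[0,0,0],[0,0,0]],[[0,0,0],[0,0,0]],[[0,0,0],[0,0,0]],[[0,0,-15],[0,0,0]],[[0,0,-30],[0,0,0]],[[0,0,-40],[0,0,0]],[[0,0,-40],[0,0,0]],[[0,0,-20],[0,0,0]],[[0,0,0],[0,0,0]],[[0,0,0],[0,0,0]]]' 45
python3 -m creep '[[[0,-40,0],[0,0,0]],[[0,-40,0],[0,0,0]],[[0,0,0],[0,0,-0.179]],[[0,0,0],[0,0,-0.179]],[[0,0,0],[0,0,-0.179]],[[0,0,0],[0,0,-0.179]],[[0,0,0],[0,0,-0.179]],[[0,0,0],[0,0,-0.179]],[[0,0,0],[0,0,-0.179]],[[0,0,0],[0,0,-0.178]],[[0,0,0],[0,0,-0.178]],[[0,0,0],[0,0,0]]]'
python3 - <<'E'
from h import *
go(521.1-.047*175-45,410-174.8+2.1,100,87.3)
E
```

```text
clock: 61.88
eef_pos: [0.6935, 0.0551, 0.0101]
tool_rot: [0.737, 0.676, 0.001, 0.001]
ft_force: [0.0, 0.6, -0.0]
grip_width: 0.085
grasp_force: 0.0
clock: 63.38
eef_pos: [0.6913, 0.0549, 0.1517]
tool_rot: [0.737, 0.676, -0.001, -0.001]
ft_force: [-0.6, 0.0, -4.5]
grip_width: 0.058
grasp_force: 65.5
clock: 64.88
eef_pos: [0.6115, 0.0617, 0.1516]
tool_rot: [0.024, 1.0, -0.0, -0.002]
ft_force: [-0.0, 0.3, -4.8]
grip_width: 0.0577
grasp_force: 65.9
cur [611.5  61.7 151.6] cur yaw 87.2 tilt 0.23 j6 0.15 clock 64.88
 turn wz -0.002 rad then shift [151.7 168.7  51.6]
 turn wz 3.140 rad then shift [-151.7 -168.7   51.6]
```

```bash
python3 -m creep '[[[22,24,0],[0,0,0]],[[22,24,0],[0,0,0]],[[22,24,0],[0,0,0]],[[22,24,0],[0,0,0]],[[22,24,10],[0,0,0]],[[22,24,20],[0,0,0]],[[19.7,24.7,21],[0,0,0]],[[0,0,0],[0,0,0]],[[0,0,0],[0,0,0]],[[0,0,0],[0,0,0]]]'
python3 - <<'E'
from h import *
go(521.1-.047*175-45,410-174.8+2.1,29.5,87.3)
E
```

```text
clock: 66.12
eef_pos: [0.4702, 0.237, 0.1032]
tool_rot: [0.024, 1.0, 0.0, 0.001]
ft_force: [-0.1, 0.1, -3.1]
grip_width: 0.0577
grasp_force: 66.0
cur [470.2 237.  103.2] cur yaw 87.2 tilt 0.08 j6 0.52 clock 66.12
 turn wz -0.002 rad then shift [ 2.3  0.2 73.7]
 turn wz 3.140 rad then shift [-2.3 -0.2 73.7]
```

```bash
python3 -m creep '[[[2,0.3,30],[0,0,0]],[[0,0,25],[0,0,0]],[[0,0,10],[0,0,0]],[[0,0,6],[0,0,0]],[[0,0,2.5],[0,0,0]],[[0,0,0],[0,0,0]],[[0,0,0],[0,0,0]],[[0,0,0],[0,0,0]]]'
python3 -m creep '[[[0,0,0],[0,0,0]],[[0,0,0],[0,0,0]],[[0,0,0],[0,0,0]],[[0,0,-20],[0,0,0]],[[0,0,-40],[0,0,0]],[[0,-30,-20],[0,0,0]],[[0,-30,0],[0,0,0]],[[0,0,0],[0,0,0]]]' 70
python3 -m creep '[[[0,0,0],[0,0,0.175]],[[0,0,0],[0,0,0.175]],[[0,0,0],[0,0,0.175]],[[0,0,0],[0,0,0.175]],[[0,0,0],[0,0,0.175]],[[0,0,0],[0,0,0.174]],[[0,0,0],[0,0,0.174]],[[0,0,0],[0,0,0.174]],[[0,0,0],[0,0,0.174]],[[0,0,0],[0,0,0]],[[0,0,0],[0,0,0]]]' 40
python3 - <<'E'
from h import *
go(465.1,177.3,31,-2.7)
E
```

```text
clock: 67.12
eef_pos: [0.4675, 0.238, 0.0296]
tool_rot: [0.023, 1.0, 0.0, 0.0]
ft_force: [-0.7, 0.4, -4.2]
grip_width: 0.0576
grasp_force: 66.0
clock: 68.12
eef_pos: [0.4643, 0.1765, 0.1097]
tool_rot: [0.025, 1.0, 0.0, 0.0]
ft_force: [-0.3, 0.3, 0.1]
grip_width: 0.0702
grasp_force: 0.0
clock: 69.5
eef_pos: [0.4644, 0.1783, 0.1091]
tool_rot: [0.723, 0.691, 0.0, -0.0]
ft_force: [0.9, -0.9, 0.2]
grip_width: 0.0397
grasp_force: 0.0
cur [464.4 178.3 109.1] cur yaw -2.5 tilt 0.01 j6 1.98 clock 69.5
 turn wz 0.003 rad then shift [-1.   0.8 78.1]
 turn wz -3.139 rad then shift [ 1.  -0.8 78.1]
```

```bash
python3 -m creep '[[[0,1,35],[0,0,0]],[[0,0,28],[0,0,0]],[[0,0,14.5],[0,0,0]],[[0,0,0],[0,0,0]],[[10,0,0],[0,0,0]],[[7,0,0],[0,0,0]],[[6,0,0],[0,0,0]],[[6,0,0],[0,0,0]],[[6,0,0],[0,0,0]],[[5,0,0],[0,0,0]],[[0,0,0],[0,0,0]]]'
python3 -m creep '[[[2,0,0],[0,0,0]],[[2,0,0],[0,0,0]],[[1,0,0],[0,0,0]],[[1,0,0],[0,0,0]],[[1,0,0],[0,0,0]],[[0,0,0],[0,0,0]]]'
python3 -m creep '[[[1,0,0],[0,0,0]],[[1,0,0],[0,0,0]],[[0,0,0],[0,0,0]]]'
```

```text
clock: 70.88
eef_pos: [0.4672, 0.2186, 0.0316]
tool_rot: [0.723, 0.691, 0.0, -0.0]
ft_force: [0.5, 0.2, -0.3]
grip_width: 0.04
grasp_force: 0.0
clock: 71.62
eef_pos: [0.4672, 0.2213, 0.0315]
tool_rot: [0.724, 0.69, -0.003, 0.002]
ft_force: [-0.6, -10.6, 5.0]
grip_width: 0.0399
grasp_force: 5.4
clock: 72.0
eef_pos: [0.4672, 0.2214, 0.0316]
tool_rot: [0.725, 0.689, -0.004, 0.004]
ft_force: [0.3, -15.9, 7.2]
grip_width: 0.04
grasp_force: 7.9
```

```bash
python3 -m creep '[[[-6,0,0],[0,0,0]],[[-10,0,0],[0,0,0]],[[-20,0,-40],[0,0,0]],[[-50,-20,-50],[0,0,0]],[[-50,-20,-20],[0,0,0]],[[-50,-20,0],[0,0,0]],[[-50,0,0],[0,0,0]],[[-50,0,0],[0,0,0]],[[-40,0,0],[0,0,0]],[[0,0,0],[0,0,0]],[[0,0,0],[0,0,0]]]' 85
python3 - <<'E'
from h import *
from workcell import vision
c=vision.camera("top"); im=c["image"]; 
for r in rects(c,green(c),.018): print("green",r)
cv2.imwrite("pics/t8.png",cv2.resize(im[215:325,130:310],None,fx=4.2,fy=4.2,interpolation=2))
P=cloud(c); rx=np.array([-.047,-.9989]);ry=np.array([.9989,-.047])
# bores/holes: dark blobs inside bright block at z 0.041
g=im.max(2); w=onplane(c,np.argwhere(np.ones((480,640)))[:,::-1],.041)[:,:2].reshape(480,640,2)-np.array([.5211,.410])
U=w@rx;V=w@ry
blob=((g<70)&(U>.004)&(U<.176)&(V<-.01)&(V>-.08)).astype(np.uint8)
n,l,s,ct=cv2.connectedComponentsWithStats(blob)
for i in range(1,n):
    if s[i,4]>=60: q=onplane(c,ct[i],.041)[0,:2]-[.5211,.410]; print("bore row xy mm",(q@rx*1000).round(1),(q@ry*1000).round(1),s[i,4])
E
```

```text
clock: 73.38
eef_pos: [0.3958, -0.0883, 0.1342]
tool_rot: [0.724, 0.69, 0.0, -0.0]
ft_force: [-0.2, -0.0, -0.0]
grip_width: 0.0848
grasp_force: 0.0
green [np.float32(110.3), np.float32(-617.3), np.float32(96.9), np.float32(69.3), np.float32(37.9), [613.0, 424.0], np.float64(58.4)]
green [np.float32(250.2), np.float32(-639.7), np.float32(89.1), np.float32(62.1), np.float32(80.1), [621.0, 360.0], np.float64(68.1)]
bore row xy mm 29.6 -46.9 122
bore row xy mm 89.9 -48.0 126
bore row xy mm 150.1 -47.5 125
```

View pics/t8.png

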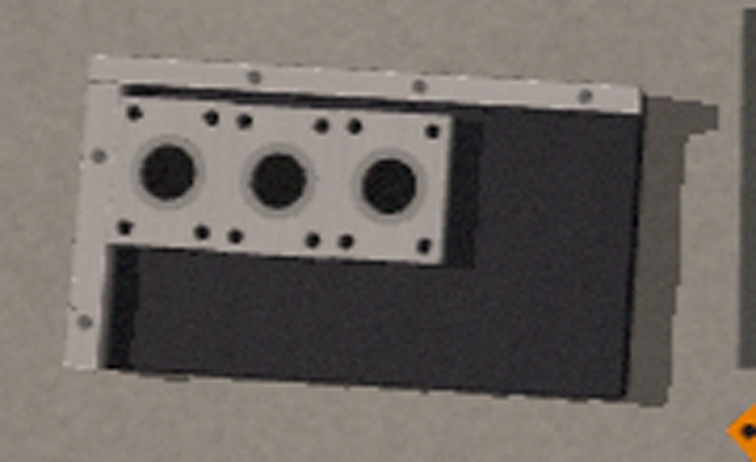

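The three covers form one flush row, with bores at crop (168,172), (278,181) and (389,187). The pitch is 60.2 mm. I'll do one numeric check of the fence gap before handing in.

Run:
```python
from h import *
from workcell import vision
for n in("top","scene"):
    c=vision.camera(n); rx=np.array([-.047,-.9989]);ry=np.array([.9989,-.047]); g=cv2.cvtColor(c["image"],6)
    V=np.arange(-20,16,1.)
    prof=[]
    for u in np.arange(20,165,5):
        p=np.array([521.1,410])[None]+u*rx+V[:,None]*ry
        uv=proj(c,np.c_[p/1000,np.full(len(V),.04)]).astype(np.float32)
        prof.append(cv2.remap(g,uv[None,:,0],uv[None,:,1],1)[0])
    print(n,dict(zip(V.astype(int).tolist(),np.median(prof,0).astype(int).tolist())))
```

```text
top {-20: 156, -19: 156, -18: 155, -17: 155, -16: 156, -15: 156, -14: 156, -13: 156, -12: 156, -11: 156, -10: 156, -9: 144, -8: 121, -7: 85, -6: 56, -5: 47, -4: 43, -3: 36, -2: 41, -1: 71, 0: 112, 1: 141, 2: 160, 3: 159, 4: 158, 5: 157, 6: 157, 7: 157, 8: 157, 9: 157, 10: 158, 11: 158, 12: 159, 13: 157, 14: 149, 15: 143}
scene {-20: 151, -19: 151, -18: 151, -17: 152, -16: 152, -15: 153, -14: 153, -13: 153, -12: 151, -11: 144, -10: 135, -9: 121, -8: 106, -7: 96, -6: 90, -5: 88, -4: 88, -3: 91, -2: 94, -1: 102, 0: 114, 1: 128, 2: 143, 3: 151, 4: 156, 5: 155, 6: 153, 7: 153, 8: 153, 9: 154, 10: 155, 11: 156, 12: 155, 13: 151, 14: 145, 15: 131}
```

The gap to the fence is about 7–8 mm and the limit is 12 mm. All three covers are seated and the arm is clear, so I'm handing in.

```bash
python3 -c "
from workcell import workorder
print(workorder.job_done())"
```

```text
the job is handed in; nothing more can be done
None
```

I turned all three covers over through the chute and set them steel side up in one flush row against the end stop, about 7–8 mm off the back fence; the job is handed in, but it returned no verdict.

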